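Hang the slide racks in the drying cabinet and latch it

ROBOT

A 6-joint arm with a two-finger parallel gripper is mounted at the origin on the work surface. World frame = base frame: x ahead of the robot, y to its left, z up, the work surface at z = 0. Lengths are in mm, angles in degrees, forces in N, time in s.
With the tool pointing down it reaches from about 350 to 850 mm from the base axis. Payload 8.1 kg.
Tool frame: the origin (TCP) lies on the centre line of the jaws, within the pads' length; the fingertips stand 11 mm ahead of it and the grasp point (between the pads) lies 8 mm behind it; z points along the fingers, y is the direction in which the jaws open and shut (so a half turn about z gives the same grasp; the last joint's range is limited). The gripper opens to 85 mm and grips with 20 to 120 N. Pads are 22 mm wide; open, the fingers measure 114 mm over their backs; the gripper's body (76 mm by 85 mm) begins 54 mm behind the grasp point. The pads swing forward as they close: fully open they stand 13 mm farther back than shut.
Start: joints at [71.769, 7.471, 85.268, -0, 87.261, -4.893], TCP at [138.399, 583.824, 203.892] pointing down, gripper open.
Joint ranges: [-169.43, 169.43], [-51.17, 129.36], [1.28, 143.12], [-76.62, 256.62], [0, 156.53], [-152.29, 152.29]. Speed limits (degrees/s): [136.94, 136.94, 159.86, 180, 180, 180].

INTERFACE

Orientations are given as [roll, pitch, yaw] about the fixed x, y, z axes, in that order (R = Rz(yaw) Ry(pitch) Rx(roll)).
In Python, from bench import telemetry, viewer, r gives the robot as it stands.
- The arm moves only by the shell command python3 -m inch 'ROWS' [FORCE]. ROWS is JSON, a list of rows, each a list of 3 entries, a list of its own where there are three numbers: the shift along the tool's x, y, z in cm, then the turn, a rotation vector about the tool's x, y, z in rad, then the opening, from 0 (shut) to 1 (fully open). A call has 1 to 20 rows; each row is the pose to reach, as a shift and turn from the pose commanded when the call began, along the tool's axes at that moment; what a row does not reach only later rows make up. A row lasts 1/10 s, in which the tool goes at most 50 mm and 8.59 degrees, less where a joint would pass 70% of its speed; a pose out of reach is approached as far as the arm can. A call with a gripper value outside its range is refused whole. The fingers move at their own pace and stop on an object; FORCE is the grip in N (left out, the last holds). Time passes only in rows, so rows that repeat a pose let the fingers close. It gives the time, the measured TCP pose, the force and the opening at its end, in the units of the state.
- telemetry.sense(): the state, without advancing time (a new reading comes with each control period).
- viewer.snapshot(name): name is "scene" or "top" or "wrist"; returns the picture (400x640x3 uint8, red, green, blue); there is no depth.
- viewer.camera_model(name): a dict with "fx", "fy", "cx", "cy" (pixels), "cam_to_world" (4x4, takes a point from camera to world coordinates); the wrist camera has in their place "mount" (4x4, takes a point from camera to tool coordinates, whose origin is the TCP and whose axes are the flange's). Camera axes: x right, y down, z forward; pixel columns grow to the right and rows downward; lengths in mm; the calibration is good to about 2 mm. The wrist camera is an equidistant fisheye: a pixel r from the principal point sees the ray r / f radians off the axis. A picture is of the moment at which its call begins: read the wrist's pose just before it. camera_model takes no time and is no camera call.
- r.hand_in(): hands the job in, once; it reports no verdict.
The state is a dict: "time": time; "joint_pos": joint angles; "qd": joint speeds; "joint_efforts": joint torques, N m; "tool_pos": TCP position; "tcp_rot": TCP orientation; "ft_force": force on the tool from outside, world axes, zero at the start; "wrist_torque": the same for the moment, N m; "finger_gap": finger opening in mm.
Only numpy, scipy, OpenCV 4.12 (cv2) and the standard library are available. Lean on these libraries where they do the work, as an engineer would, in place of code of your own. Each camera call takes 0.05 s, during which the arm holds its last target.

TASK

Take every slide rack off the drip tray and hang it by its wire eye on a peg of its own inside the drying cabinet, going in and out through the hatch without the rack, the gripper or the arm touching the black hatch frame. When all of them hang still, swing the clear lid shut, then swing the hasp over until it lies flat on the lid with the staple through its slot. Keep the racks upright and leave the slide box, the oil bottle and the jar where they stand.

Things in the scene. Friction and masses are not known exactly. Their poses are not given: they have to be found in the camera images.
- cabinet: white bench-top drying cabinet, fixed, 280 (x) x 410 (y) x 160 mm high; origin at the centre of its underside, z up, console with blue panel on its -x side, towards the robot. Hatch in its top, clear from x = -70 to +80 and y = -170 to +170 mm. Floor inside 10 mm above the bench; a rail on the rear wall (face at x = 78 mm) carries three pegs; a hung rack clears the floor by 22 mm
- hatch_frame: black frame around the hatch, fixed to the cabinet, same origin and axes as the cabinet: 12 mm thick, top 160 mm above the bench; strips 20 mm wide at the front, 35 mm at the sides, 45 mm at the rear. Gripper, arm and carried racks must not touch it
- peg1 (a point): right-hand (-y) hook peg in the cabinet: round, 8 mm thick, level, pointing to the cabinet's -x. This point, 109 mm above the bench at cabinet x = 44, y = -95 mm, is on its top where a rack's eye should hang. Straight from the rail face (x = 78) to x = 24 mm; its end turns up 15 mm above this point and ends at x = 18 mm. Axes: the cabinet's
- peg2 (a point): middle hook peg in the cabinet: round, 8 mm thick, level, pointing to the cabinet's -x. This point, 109 mm above the bench at cabinet x = 44, y = 0 mm, is on its top where a rack's eye should hang. Straight from the rail face (x = 78) to x = 24 mm; its end turns up 15 mm above this point and ends at x = 18 mm. Axes: the cabinet's
- peg3 (a point): left-hand (+y) hook peg in the cabinet: round, 8 mm thick, level, pointing to the cabinet's -x. This point, 109 mm above the bench at cabinet x = 44, y = 95 mm, is on its top where a rack's eye should hang. Straight from the rail face (x = 78) to x = 24 mm; its end turns up 15 mm above this point and ends at x = 18 mm. Axes: the cabinet's
- rack1: steel slide rack, 40 (its x) x 80 (its y) x 122 mm high, 0.15-0.3 kg, standing on the tray; origin at the centre of its underside, z up. Basket with glass slides 34 mm high, above it a wire bail in the y-z plane forming the hanging eye, on top an orange grip block 14 (x) x 30 (y) mm, from 80 to 122 mm above the origin. Same turned half round. One rack may be absent
- rack2: steel slide rack, 40 (its x) x 80 (its y) x 122 mm high, 0.15-0.3 kg, standing on the tray; origin at the centre of its underside, z up. Basket with glass slides 34 mm high, above it a wire bail in the y-z plane forming the hanging eye, on top an orange grip block 14 (x) x 30 (y) mm, from 80 to 122 mm above the origin. Same turned half round. One rack may be absent
- rack3: steel slide rack, 40 (its x) x 80 (its y) x 122 mm high, 0.15-0.3 kg, standing on the tray; origin at the centre of its underside, z up. Basket with glass slides 34 mm high, above it a wire bail in the y-z plane forming the hanging eye, on top an orange grip block 14 (x) x 30 (y) mm, from 80 to 122 mm above the origin. Same turned half round. One rack may be absent
- rack1_eye (a point): underside of the top of rack1's eye, 77 mm above the rack's origin. Bail wire 6 mm thick; the eye is clear from 34 mm (basket top) to 77 mm above the origin at the middle, about 65 mm wide at the bottom and 42 mm at 65 mm height; its top is a shallow inverted V that centres itself on a peg
- rack2_eye (a point): underside of the top of rack2's eye, 77 mm above the rack's origin. Bail wire 6 mm thick; the eye is clear from 34 mm (basket top) to 77 mm above the origin at the middle, about 65 mm wide at the bottom and 42 mm at 65 mm height; its top is a shallow inverted V that centres itself on a peg
- rack3_eye (a point): underside of the top of rack3's eye, 77 mm above the rack's origin. Bail wire 6 mm thick; the eye is clear from 34 mm (basket top) to 77 mm above the origin at the middle, about 65 mm wide at the bottom and 42 mm at 65 mm height; its top is a shallow inverted V that centres itself on a peg
- lid (a joint): hinge of the clear lid with blue rim: 0 = shut flat over the hatch, 1.57 = upright, 1.82 = leaning back away from the robot (limit); starts at 1.65 to 1.82. Damped, slight friction: once tipped past upright towards the robot (below about 1.4) it sinks shut by itself within about 4 s. 1 to 2 N at its free edge moves it slowly
- lid_hinge (a point): lid hinge line (along the cabinet's y) at cabinet x = 120 mm, 162 mm above the bench, at the middle of the lid's width; the point's axes are the cabinet's
- lid_edge (a point): middle of the lid's free edge, 210 mm from the hinge. The lid is 406 mm wide and 8 mm thick. A steel bar handle 100 mm long stands 35 mm off its outer face (the rear face while open), 18 mm from the free edge, at the middle
- hasp (a joint): hinge of the steel hasp at the cabinet's front left corner: 0 = closed, flat over the lid with the lid's staple through its slot; grows as it swings up and over towards the robot; starts at 1.7 to 2.2, limit 2.5 rad. Stiff (0.06 N m): it stays where it is left and must be pushed all the way down
- hasp_hinge (a point): hasp hinge (axis along the cabinet's y) at cabinet x = -104, y = 182 mm, 174 mm above the bench; the point's axes are the cabinet's
- hasp_tip (a point): middle of the hasp's solid end (red tipped), 83 mm from its hinge; the plate is 32 mm wide, 4 mm thick and 95 mm long. The slot runs from 40 to 71 mm from the hinge, and with the hasp closed the staple stands 8 mm proud of it at 59 mm
- tray: low steel drip tray, fixed, 210 (x) x 330 (y) x 12 mm high with 4 mm floor and walls, on which the racks stand; origin at the centre of its underside
- slide_box: blue plastic slide box 85 x 100 x 32 mm, bystander; origin at the centre of its underside
- oil_bottle: small amber bottle, 40 mm diameter, 75 mm high, bystander; origin at the centre of its underside
- reagent_jar: white jar with blue cap, 68 mm diameter, 100 mm high, bystander; origin at the centre of its underside
Things that resemble listed ones, but are neither listed nor needed, are in the scene too. What is shaped like the rack1 but brown or pink is not meant. What is shaped like the rack3 but yellow is not meant.

How it is judged:
By the outcome, as a careful person would: the job done as asked, in the order asked, and still so for the second after the job is handed in, with the robot touching nothing.
Of rack1, rack2, rack3 only 2 to 3 are there at a start; the rules pass over those that are not, and their reading is None.
At some moment in a run one of rack1, rack2, rack3 may be knocked a few centimetres aside while the robot is not near it.
It also fails if it takes over 210 s, if anything falls off the work surface, if the arm or the gripper's body presses on something with over 40 N, if the wrist force passes 120 N, or if a joint passes its speed limit or range.

## Working session

There is one attempt and no reset: what is moved stays moved. The work goes in short steps, Python scripts to look and compute and a shell command to move; the robot and the scene stay as the last step left them, time stands still between calls to the robot, and variables do not carry over. Pictures are saved under pics/ and viewed, and the job is handed in when it is done.

```bash
ls -la; mkdir -p pics; python3 - <<'E'
from bench import telemetry, viewer, r
import cv2
print(telemetry.sense())
for n in ["scene","top","wrist"]:
    im=viewer.snapshot(n); cv2.imwrite(f"pics/{n}0.png",im[:,:,::-1]); print(n,viewer.camera_model(n))
E
```

```text
total 12
drwxr-xr-x  3 agent agent 4096 Dec  7 15:37 .
drwxr-xr-x 23 root  root  4096 Dec  7 15:37 ..
drwxr-xr-x  2 agent agent 4096 Dec  7 15:37 pics
{'time': 0.0, 'joint_pos': array([ 7.17666489e+01,  7.51691476e+00,  8.53268182e+01, -6.64562785e-04,
        8.72613800e+01, -4.89379530e+00]), 'qd': array([-0.02294371, -0.1000244 , -0.01951972,  0.01694247,  0.0090213 ,
       -0.06677608]), 'joint_efforts': array([ 1.04425057e-03, -5.69403827e+01, -5.00541973e+01,  6.04860520e-05,
        1.52332813e-02,  1.53094241e-06]), 'tool_pos': array([138.24048311, 583.25980632, 202.84922443]), 'tcp_rot': array([-1.79895214e+02, -8.30575115e-03,  1.66660469e+02]), 'ft_force': array([-0.72500768,  0.04830571, -0.24962148]), 'wrist_torque': array([ 0.03336931, -0.03191018, -0.02452228]), 'finger_gap': 85.48401697204721}
scene {'fx': 374.66798681258706, 'fy': 374.66798681258706, 'cx': 321.726830200179, 'cy': 198.00272701220956, 'cam_to_world': array([[ 9.94268286e-01, -7.44127859e-02,  7.67679187e-02,
         4.75944007e+02],
       [-1.06402636e-01, -7.58843455e-01,  6.42522443e-01,
        -
[... 413 characters left out ...]
4e-01, -2.37571421e-02, -3.33273965e-04,
         3.97530218e+01],
       [ 4.59953434e-03, -1.79752004e-01, -9.83701205e-01,
         1.15377949e+03],
       [ 0.00000000e+00,  0.00000000e+00,  0.00000000e+00,
         1.00000000e+00]])}
wrist {'fx': 309.70691628693146, 'fy': 309.70691628693146, 'cx': 324.39320017437376, 'cy': 195.34969995605428, 'mount': array([[ 1.63945334e-04, -9.47490001e-01, -3.19785351e-01,
         8.32184004e+01],
       [ 9.99999952e-01,  7.14218053e-05,  3.01057816e-04,
         4.17023905e-01],
       [-2.62409623e-04, -3.19785386e-01,  9.47489967e-01,
        -1.70369893e+02],
       [ 0.00000000e+00,  0.00000000e+00,  0.00000000e+00,
         1.00000000e+00]])}
```

View pics/scene0.png

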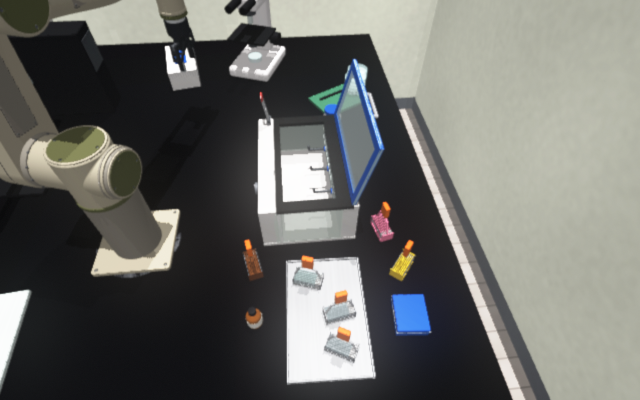

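View pics/top0.png

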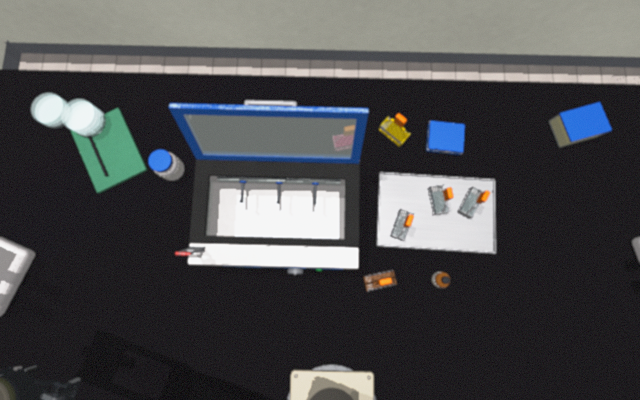

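View pics/wrist0.png

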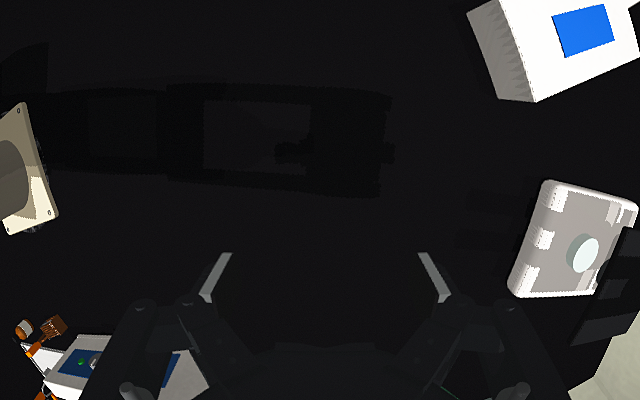

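```bash
cat > h.py <<'E'
import numpy as np, cv2
from bench import telemetry, viewer, r
from scipy.spatial.transform import Rotation as Rt
def tool(s=None):
    s=s or telemetry.sense()
    T=np.eye(4); T[:3,:3]=Rt.from_euler('xyz',s['tcp_rot'],degrees=True).as_matrix(); T[:3,3]=s['tool_pos']; return T
def ray(cam,px,T=None):
    m=viewer.camera_model(cam); u=(px[0]-m['cx'])/m['fx']; v=(px[1]-m['cy'])/m['fy']
    if cam=='wrist':
        th=np.hypot(u,v); d=np.array([u/th*np.sin(th),v/th*np.sin(th),np.cos(th)]) if th>0 else np.array([0,0,1.])
        C=(tool() if T is None else T)@m['mount']
    else: d=np.array([u,v,1.]); C=m['cam_to_world']
    d=C[:3,:3]@d; return C[:3,3],d/np.linalg.norm(d)
def atz(cam,px,z,T=None):
    o,d=ray(cam,px,T); return o+d*(z-o[2])/d[2]
def tri(*rays):
    A=np.zeros((3,3));b=np.zeros(3)
    for o,d in rays:
        P=np.eye(3)-np.outer(d,d);A+=P;b+=P@o
    p=np.linalg.solve(A,b); res=[np.linalg.norm((np.eye(3)-np.outer(d,d))@(p-o)) for o,d in rays]
    return p,np.round(res,1)
def proj(cam,p,T=None):
    m=viewer.camera_model(cam); C=m['cam_to_world'] if cam!='wrist' else (tool() if T is None else T)@m['mount']
    q=C[:3,:3].T@(np.asarray(p,float)-C[:3,3])
    if cam=='wrist':
        n=np.hypot(q[0],q[1]);th=np.arctan2(n,q[2]);q=np.array([q[0]/n*th,q[1]/n*th])
    else: q=q[:2]/q[2]
    return np.array([q[0]*m['fx']+m['cx'],q[1]*m['fy']+m['cy']])
def snap(cam,name,crop=None,k=1):
    T=tool(); im=viewer.snapshot(cam)[:,:,::-1].copy(); np.save(f'pics/{name}.npy',T)
    cv2.imwrite(f'pics/{name}_full.png',im)
    if crop: x0,y0,x1,y1=crop; im=im[y0:y1,x0:x1]
    if k!=1: im=cv2.resize(im,None,fx=k,fy=k,interpolation=cv2.INTER_CUBIC)
    cv2.imwrite(f'pics/{name}.png',im); return T
def crop(src,name,c,k):
    im=cv2.imread(f'pics/{src}.png'); x0,y0,x1,y1=c
    cv2.imwrite(f'pics/{name}.png',cv2.resize(im[y0:y1,x0:x1],None,fx=k,fy=k,interpolation=cv2.INTER_CUBIC))
np.set_printoptions(precision=2,suppress=True)
E
python3 - <<'E'
from h import *
crop('top0','t_c',(370,160,500,260),6)
crop('scene0','s_c',(275,240,385,390),4)
crop('top0','t_d',(165,90,375,280),3.5)
crop('scene0','s_d',(240,50,400,250),3)
E
```

```text
(no output)
```

View pics/t_c.png

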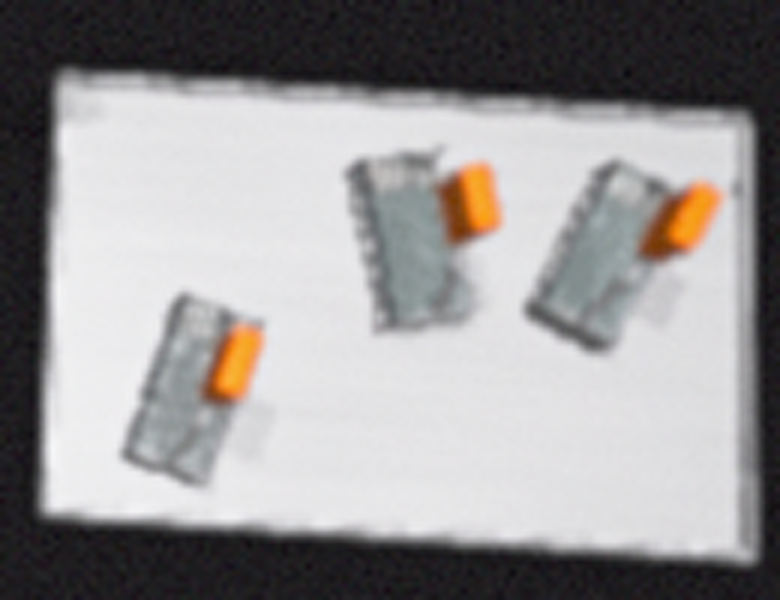

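View pics/s_c.png

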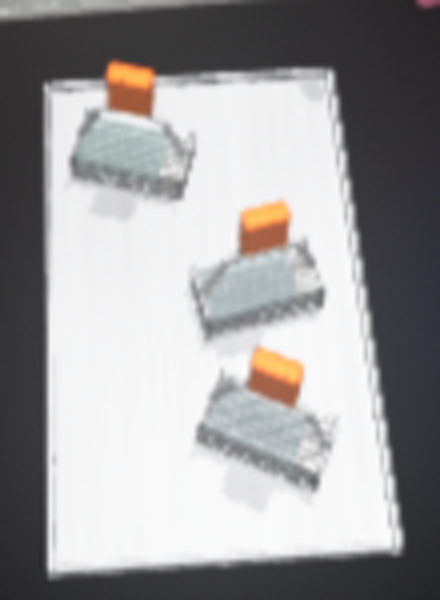

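View pics/t_d.png

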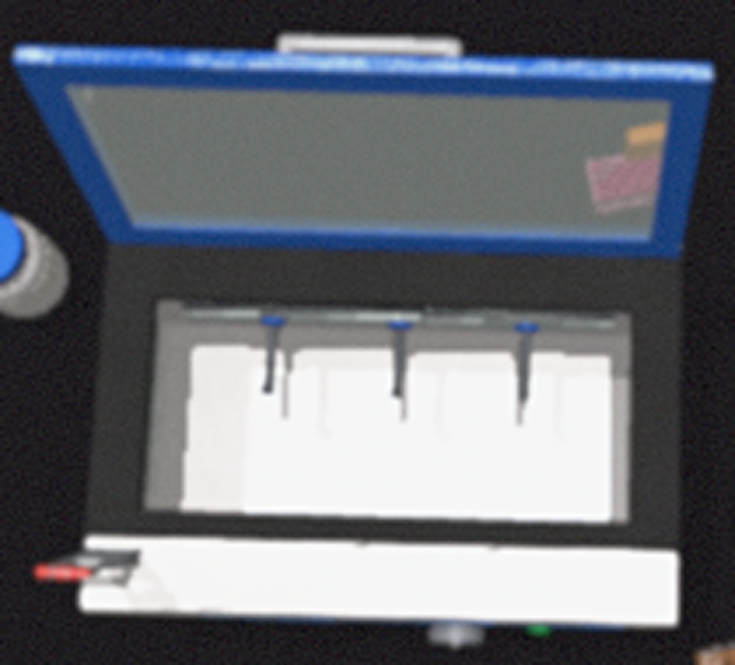

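View pics/s_d.png

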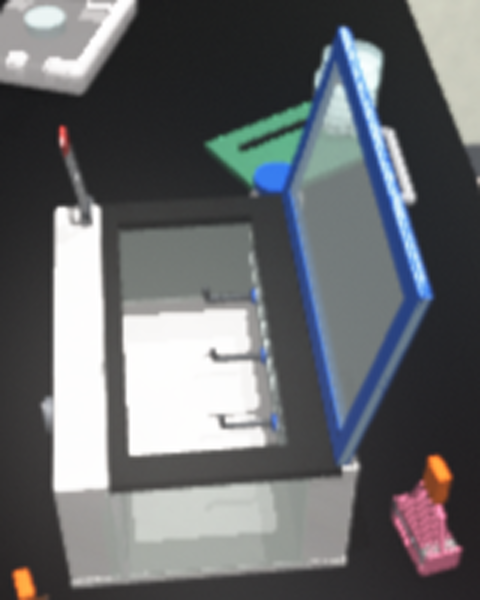

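```bash
cat > fit.py <<'E'
from h import *
from scipy.optimize import least_squares
def td(x,y): return (x/3.5+165,y/3.5+90)
def sd(x,y): return (x/3+240,y/3+50)
obs=[('top',td(157,303),(80,170,160)),('top',td(632,315),(80,-170,160)),('top',td(629,521),(-70,-170,160)),('top',td(146,511),(-70,170,160)),
('top',td(682,256),(125,-205,160)),('top',td(109,243),(125,205,160)),('top',td(85,537),(-90,205,160)),('top',td(678,550),(-90,-205,160)),
('scene',sd(118,228),(-70,170,160)),('scene',sd(128,455),(-70,-170,160)),('scene',sd(286,445),(80,-170,160)),('scene',sd(250,222),(80,170,160)),
('scene',sd(72,585),(-140,-205,0)),('scene',sd(56,490),(-140,-205,160)),('scene',sd(110,490),(-90,-205,160))]
def f(p,full=False):
    c,s=np.cos(p[3]),np.sin(p[3]);e=[]
    for cam,px,q in obs:
        w=[p[0]+c*q[0]-s*q[1],p[1]+s*q[0]+c*q[1],q[2]+p[2]]
        e+=list(proj(cam,w)-px)
    return np.array(e)
s=least_squares(f,[550,150,0,0],loss='soft_l1'); print(s.x,np.degrees(s.x[3])); print(f(s.x).reshape(-1,2))
E
python3 fit.py
```

```text
[516.52 151.06  -5.11   0.  ] 0.05529938418713683
[[-0.52 -0.75]
 [-0.4  -1.08]
 [-0.28  0.11]
 [-1.78 -0.2 ]
 [-0.61 -1.31]
 [ 0.6  -1.31]
 [ 0.62  0.28]
 [ 0.03  0.41]
 [-0.78 -0.47]
 [-0.05  1.23]
 [ 0.6   0.52]
 [-0.56 -1.12]
 [-0.36  2.02]
 [-1.38  1.43]
 [-0.89 -0.02]]
```

```bash
python3 - <<'E'
from h import *
def tc(x,y): return (x/6+370,y/6+160)
def sc(x,y): return (x/4+275,y/4+240)
for n,t,s in [('A',(243,360),(130,72)),('B',(484,197),(264,212)),('C',(696,216),(279,360))]:
    print(n,tri(ray('top',tc(*t)),ray('scene',sc(*s))))
# basket lower ends
for n,a,b in [('A',(180,295),(122,455)),('B',(350,170),(378,328)),('C',(615,160),(530,312))]:
    print(n,atz('top',tc(*a),4),atz('top',tc(*b),4))
print('tool',tool())
E
```

```text
A (array([ 501.28, -186.7 ,  128.15]), array([0.7, 0.7]))
B (array([ 573.67, -290.97,  127.11]), array([0.5, 0.5]))
C (array([ 568.56, -381.06,  127.26]), array([1.5, 1.5]))
A [ 546.95 -184.8     4.  ] [ 470.49 -156.77    4.  ]
B [ 609.41 -266.89    4.  ] [ 533.41 -278.34    4.  ]
C [ 617.39 -394.11    4.  ] [ 542.79 -350.62    4.  ]
tool [[ -0.97   0.23  -0.   138.26]
 [  0.23   0.97  -0.   583.39]
 [  0.    -0.    -1.   203.09]
 [  0.     0.     0.     1.  ]]
```

```bash
cat >> h.py <<'E'
def to(p,phi,rx=0):
    """shift cm & rotvec from current measured pose to target pos p, tool straight down with tool-y at angle phi deg"""
    T=tool(); f=np.radians(phi); y=np.array([np.cos(f),np.sin(f),0]); z=np.array([0,0,-1.]); x=np.cross(y,z)
    R=np.stack([x,y,z],1); rv=Rt.from_matrix(T[:3,:3].T@R).as_rotvec()
    print('shift cm',np.round(T[:3,:3].T@(np.array(p)-T[:3,3])/10,2),'turn',np.round(rv,3),'dist',np.linalg.norm(np.array(p)-T[:3,3]))
E
python3 -c "
from h import *
to((400,150,330),40); to((520,-380,330),0)"
```

```text
shift cm [-35.46 -36.15 -12.64] turn [-0.    0.    0.64] dist 521.9571071871252
shift cm [-59.37 -84.95 -12.58] turn [-0.    0.    1.34] dist 1044.00622340894
```

```bash
python3 -m inch '[[[-8,-8,-8],[0,0,0.15],1],[[-35.5,-36.2,-12.6],[0,0,0.64],1],[[-35.5,-36.2,-12.6],[0,0,0.64],1],[[-35.5,-36.2,-12.6],[0,0,0.64],1],[[-35.5,-36.2,-12.6],[0,0,0.64],1],[[-35.5,-36.2,-12.6],[0,0,0.64],1],[[-35.5,-36.2,-12.6],[0,0,0.64],1],[[-35.5,-36.2,-12.6],[0,0,0.64],1],[[-35.5,-36.2,-12.6],[0,0,0.64],1],[[-35.5,-36.2,-12.6],[0,0,0.64],1],[[-35.5,-36.2,-12.6],[0,0,0.64],1],[[-35.5,-36.2,-12.6],[0,0,0.64],1]]' 40; python3 -c "
from h import *
to((520,-380,330),0)"
```

```text
time: 1.35
tool_pos: [401.8, 147.0, 330.5]
tcp_rot: [180.0, 0.1, 129.7]
ft_force: [-0.6, 0.3, -0.1]
finger_gap: 85.4
shift cm [-48.08 -24.59   0.1 ] turn [0.   0.   0.69] dist 540.0520549286603
```

```bash
python3 -m inch '[[[-10,-5,0],[0,0,0.14],1],[[-48,-24.6,0],[0,0,0.69],1],[[-48,-24.6,0],[0,0,0.69],1],[[-48,-24.6,0],[0,0,0.69],1],[[-48,-24.6,0],[0,0,0.69],1],[[-48,-24.6,0],[0,0,0.69],1],[[-48,-24.6,0],[0,0,0.69],1],[[-48,-24.6,0],[0,0,0.69],1],[[-48,-24.6,0],[0,0,0.69],1],[[-48,-24.6,0],[0,0,0.69],1],[[-48,-24.6,0],[0,0,0.69],1],[[-48,-24.6,0],[0,0,0.69],1],[[-48,-24.6,0],[0,0,0.69],1],[[-48,-24.6,0],[0,0,0.69],1],[[-48,-24.6,0],[0,0,0.69],1]]'; python3 -c "
from h import *
snap('wrist','w1')"
```

```text
time: 2.85
tool_pos: [520.8, -374.6, 330.8]
tcp_rot: [179.9, 0.0, 90.6]
ft_force: [-0.2, 0.3, 0.2]
finger_gap: 85.6
```

View pics/w1.png

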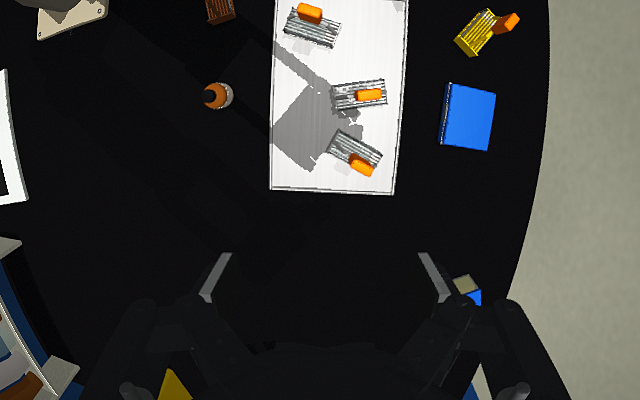

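```bash
python3 -c "
from h import *
crop('w1','w1c',(270,0,410,200),4)"
```

```text
(no output)
```

View pics/w1c.png

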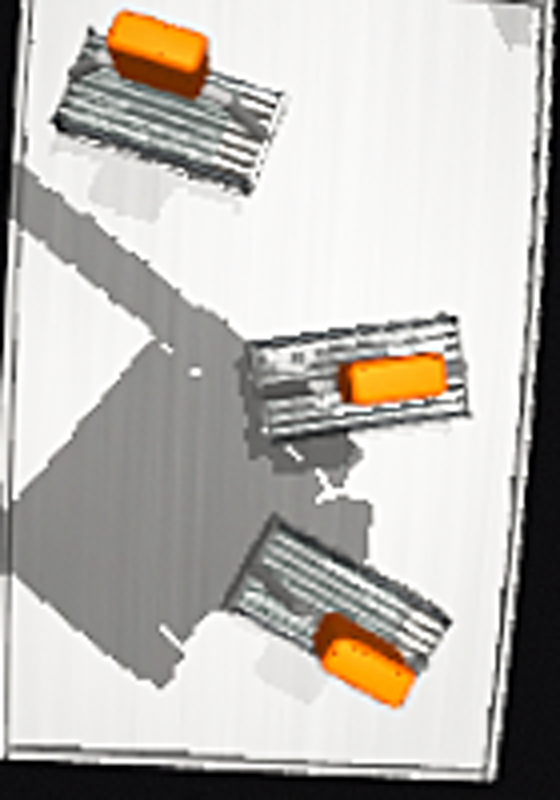

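```bash
python3 - <<'E'
from h import *
T=np.load('pics/w1.npy'); w=lambda x,y:(x/4+270,y/4)
def tc(x,y): return (x/6+370,y/6+160)
def sc(x,y): return (x/4+275,y/4+240)
for n,t,s,c,a,b in [('A',(243,360),(130,72),(159,41),(114,27),(207,54)),('B',(484,197),(264,212),(399,377),(352,382),(444,371)),('C',(696,216),(279,360),(368,672),(329,655),(407,690))]:
    print(n,tri(ray('top',tc(*t)),ray('scene',sc(*s)),ray('wrist',w(*c),T)), tri(ray('scene',sc(*s)),ray('wrist',w(*c),T)),atz('wrist',w(*c),126,T))
    p,q=atz('wrist',w(*a),126,T),atz('wrist',w(*b),126,T); print(p,q,np.degrees(np.arctan2(*(q-p)[1::-1])),np.linalg.norm(q-p))
to((500,-188,250),-17)
E
```

```text
A (array([ 501.26, -186.99,  127.92]), array([0.7, 0.9, 0.6])) (array([ 501.63, -188.75,  131.88]), array([0.3, 0.3])) [ 501.09 -187.04  126.  ]
[ 487.64 -182.23  126.  ] [ 515.35 -191.29  126.  ] -18.110559523425714 29.15687122319606
B (array([ 573.68, -290.6 ,  126.99]), array([0.7, 0.6, 0.6])) (array([ 574.18, -289.94,  125.09]), array([0.3, 0.3])) [ 573.8  -289.96  126.  ]
[ 559.63 -292.01  126.  ] [ 587.48 -287.5   126.  ] 9.20249291294967 28.208834411761778
C (array([ 568.08, -381.18,  127.48]), array([1.1, 1.9, 0.9])) (array([ 568.53, -381.25,  128.15]), array([1.4, 1.4])) [ 567.4  -381.77  126.  ]
[ 554.95 -376.52  126.  ] [ 580.06 -387.38  126.  ] -23.38418633284641 27.359509086054118
shift cm [18.7  -1.91  8.07] turn [0.   0.   0.31] dist 204.5838392366526
```

```bash
python3 - <<'E'
from h import *
import fit
def td(x,y): return (x/3.5+165,y/3.5+90)
def sd(x,y): return (x/3+240,y/3+50)
for t,s in [((268,390),(206,292)),((398,394),(212,352)),((521,403),(220,416))]:
    print(tri(ray('top',td(*t)),ray('scene',sd(*s))))
from scipy.optimize import least_squares
g=lambda p: fit.f([p[0],p[1],0,p[2]])
s=least_squares(g,[516,150,0],loss='soft_l1');print(s.x,np.degrees(s.x[2]),s.cost)
E
```

```text
[516.52 151.06  -5.11   0.  ] 0.05529938418713683
[[-0.52 -0.75]
 [-0.4  -1.08]
 [-0.28  0.11]
 [-1.78 -0.2 ]
 [-0.61 -1.31]
 [ 0.6  -1.31]
 [ 0.62  0.28]
 [ 0.03  0.41]
 [-0.78 -0.47]
 [-0.05  1.23]
 [ 0.6   0.52]
 [-0.56 -1.12]
 [-0.36  2.02]
 [-1.38  1.43]
 [-0.89 -0.02]]
(array([540.38, 244.3 , 117.32]), array([0.8, 0.8]))
(array([539.08, 148.65, 118.77]), array([0.4, 0.4]))
(array([537.08,  58.64, 117.07]), array([2.6, 2.6]))
[516.17 149.94   0.  ] 0.12330734030513922 11.045721495978079
```

```bash
python3 -m inch '[[[4,0,1],[0,0,0.1],1],[[18.7,-1.9,8],[0,0,0.33],1],[[18.7,-1.9,8],[0,0,0.33],1],[[18.7,-1.9,8],[0,0,0.33],1],[[18.7,-1.9,8],[0,0,0.33],1],[[18.7,-1.9,8],[0,0,0.33],1],[[18.7,-1.9,8],[0,0,0.33],1],[[18.7,-1.9,8],[0,0,0.33],1]]' 40; python3 -c "
from h import *
to((501.2,-187,103),-19); snap('wrist','w2')"
```

```text
time: 3.7
tool_pos: [500.6, -190.7, 251.4]
tcp_rot: [179.9, 0.0, 71.5]
ft_force: [-0.4, 0.3, -0.3]
finger_gap: 85.6
shift cm [ 0.39 -0.1  14.84] turn [0.   0.   0.01] dist 148.4949762569313
```

View pics/w2.png

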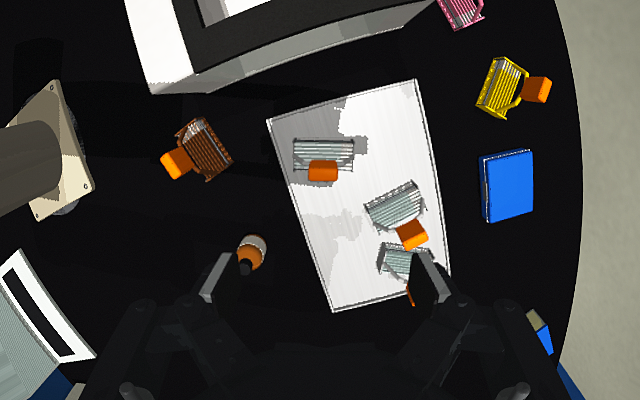

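```bash
python3 - <<'E'
from h import *
crop('w2','w2c',(280,120,370,200),7)
T=np.load('pics/w2.npy'); T1=np.load('pics/w1.npy')
print(atz('wrist',(322.5,168),126,T), tri(ray('wrist',(322.5,168),T),ray('wrist',(159/4+270,41/4),T1)))
E
```

```text
[ 501.79 -179.41  126.  ] (array([ 500.34, -182.98,  110.34]), array([0.2, 0.2]))
```

View pics/w2c.png

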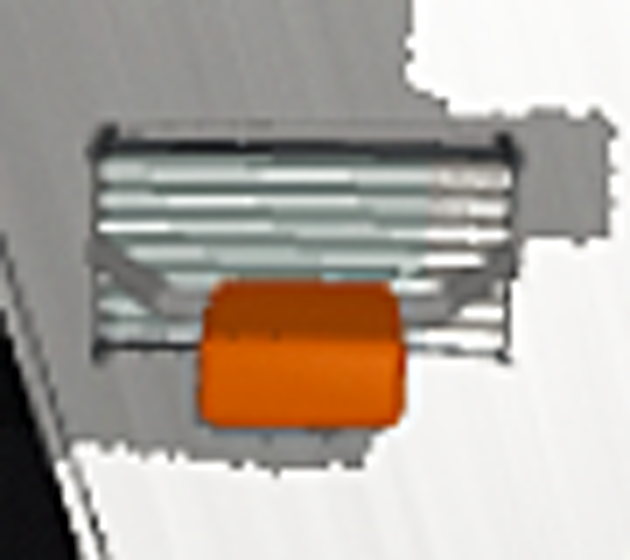

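```bash
python3 - <<'E'
from h import *
T=np.load('pics/w2.npy'); T1=np.load('pics/w1.npy')
print(atz('wrist',(323.1,175),126,T), tri(ray('wrist',(323.1,175),T),ray('wrist',(159/4+270,41/4),T1)))
to((501.5,-187,103),-19)
E
```

```text
[ 500.08 -186.34  126.  ] (array([ 500.37, -186.8 ,  124.26]), array([0.4, 0.4]))
shift cm [ 0.4  -0.06 14.82] turn [0.   0.   0.01] dist 148.2360870041299
```

```bash
python3 -m inch '[[[0.4,-0.1,4],[0,0,0.01],1],[[0.4,-0.1,8],[0,0,0.01],1],[[0.4,-0.1,11],[0,0,0.01],1],[[0.4,-0.1,13],[0,0,0.01],1],[[0.4,-0.1,14],[0,0,0.01],1],[[0.4,-0.1,14.8],[0,0,0.01],1],[[0.4,-0.1,14.8],[0,0,0.01],1],[[0.4,-0.1,14.8],[0,0,0.01],1]]' 40; python3 -c "
from h import *
snap('wrist','w3')"
```

```text
time: 4.55
tool_pos: [500.9, -185.9, 103.1]
tcp_rot: [179.9, 0.0, 71.0]
ft_force: [-0.5, 0.7, -0.3]
finger_gap: 85.5
```

View pics/w3.png

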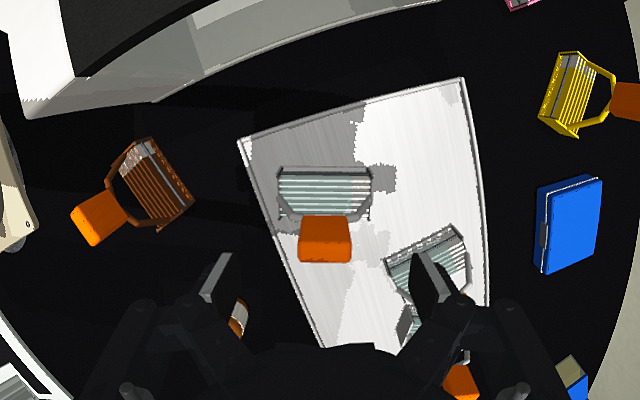

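```bash
python3 -m inch '[[[0,0,0],[0,0,0],0],[[0,0,0],[0,0,0],0],[[0,0,0],[0,0,0],0],[[0,0,0],[0,0,0],0],[[0,0,0],[0,0,0],0],[[0,0,0],[0,0,0],0],[[0,0,0],[0,0,0],0],[[0,0,0],[0,0,0],0],[[0,0,0],[0,0,0],0],[[0,0,0],[0,0,0],0]]' 40; python3 -m inch '[[[0,0,-1],[0,0,0],0],[[0,0,-3],[0,0,0],0],[[0,0,-6],[0,0,0],0],[[0,0,-9],[0,0,0],0],[[0,0,-12],[0,0,0],0],[[0,0,-15],[0,0,0],0],[[0,0,-18],[0,0,0],0],[[0,0,-20],[0,0,0],0],[[0,0,-21],[0,0,0],0],[[0,0,-21],[0,0,0],0]]'; python3 -c "
from h import *
snap('wrist','w4');to((505,245,314),90)"
```

```text
time: 5.6
tool_pos: [500.2, -185.2, 101.9]
tcp_rot: [180.0, 0.0, 71.0]
ft_force: [-0.8, -0.4, -0.9]
finger_gap: -0.0
time: 6.6
tool_pos: [500.8, -185.5, 313.9]
tcp_rot: [179.8, 0.0, 71.0]
ft_force: [0.9, 0.7, -0.7]
finger_gap: 0.0
shift cm [ 40.83 -13.58  -0.2 ] turn [ 0.   0.  -1.9] dist 430.3279586008122
```

View pics/w4.png

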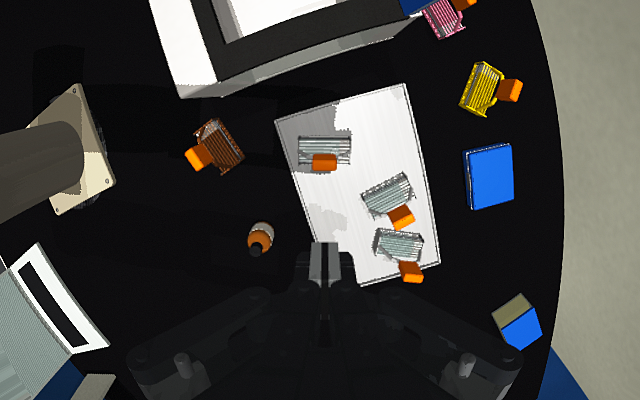

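```bash
python3 - <<'E'
from h import *
T=np.load('pics/w3.npy'); print(T)
for z in (-23,0,11): 
    p=T@np.array([0,0,z,1]); print(p[:3],proj('wrist',p[:3],T))
    for y in (-42,42): print(proj('wrist',(T@np.array([0,y,z,1]))[:3],T))
T=np.load('pics/w4.npy'); 
for z in (0,11): print(proj('wrist',(T@np.array([0,0,z,1]))[:3],T))
snap('top','t4',(370,160,500,260),6); snap('scene','s4',(230,100,400,390),2)
E
```

```text
[[   0.33    0.95    0.    500.95]
 [   0.95   -0.33   -0.   -185.85]
 [  -0.      0.     -1.    103.13]
 [   0.      0.      0.      1.  ]]
[ 500.91 -185.83  126.13] [326.1  252.91]
[250.12 251.8 ]
[401.88 251.72]
[ 500.95 -185.85  103.13] [325.91 234.5 ]
[258.07 233.89]
[393.62 233.86]
[ 500.96 -185.86   92.13] [325.84 227.04]
[261.34 226.59]
[390.21 226.57]
[325.91 234.5 ]
[325.84 227.04]
```

View pics/t4.png

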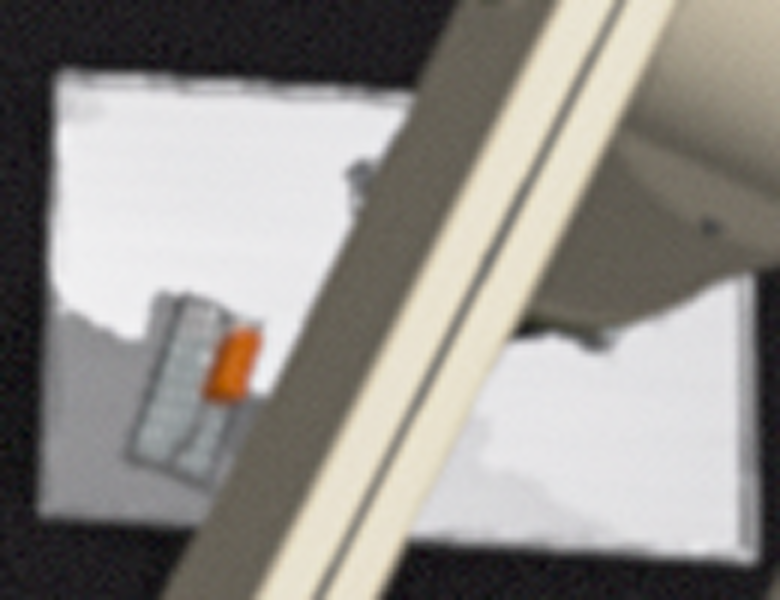

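View pics/s4.png

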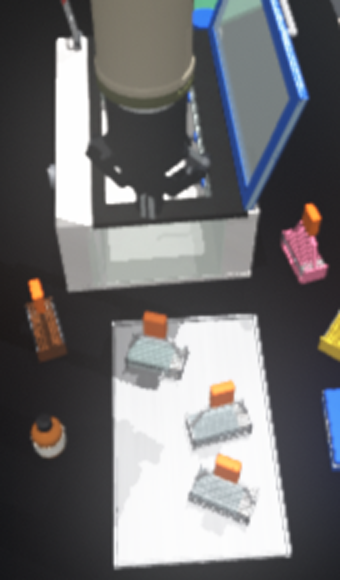

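```bash
python3 - <<'E'
from h import *
T=tool(); print(T[:3,3], telemetry.sense()['tcp_rot'])
for z in (-8,0,11):
    p=(T@np.array([0,0,z,1]))[:3]; print(proj('scene',p),proj('top',p))
crop('s4_full','s4c',(260,140,350,240),7); crop('w4','w4c',(260,220,400,320),5)
E
```

```text
[ 499.62 -184.94  310.31] [-179.87   -0.02   70.98]
[304.74 211.71] [429.74 209.05]
[304.82 213.96] [428.72 209.64]
[304.93 217.  ] [427.35 210.42]
```

View pics/s4c.png

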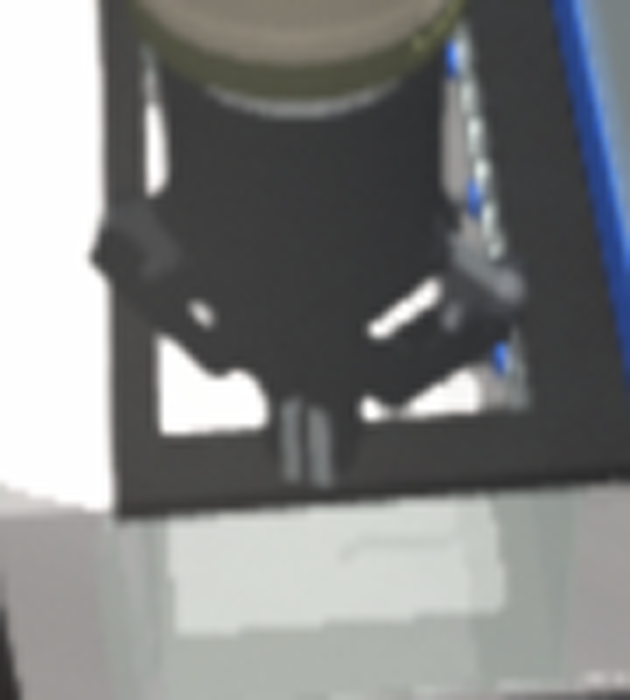

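View pics/w4c.png

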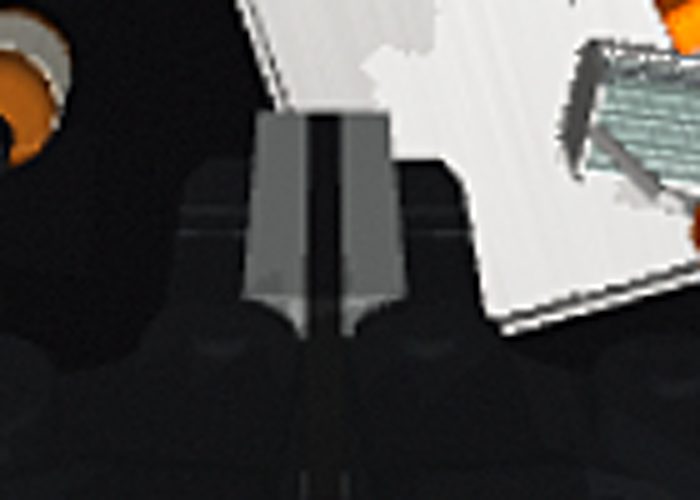

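```bash
python3 - <<'E'
from h import *
T=np.load('pics/w4.npy');print(T[:3,3])
for z in (11,0,-10,-20):
  print(z,[proj('wrist',(T@np.array([x,0,z,1]))[:3],T)[1] for x in(-11,0,11)],[proj('scene',(T@np.array([x,0,z,1]))[:3]) for x in(-11,0,11)])
# world to pads: width of both pads: visible 
E
```

```text
[ 500.81 -185.5   313.95]
11 [np.float64(242.23354558502294), np.float64(227.03974206318955), np.float64(211.1354549483229)] [array([304.22, 220.04]), array([305.47, 216.17]), array([306.71, 212.36])]
0 [np.float64(250.27405274292482), np.float64(234.5007399019451), np.float64(217.90830561203512)] [array([304.07, 216.98]), array([305.34, 213.1 ]), array([306.6 , 209.28])]
-10 [np.float64(258.30819481226797), np.float64(241.99399411089286), np.float64(224.7441590730478)] [array([303.94, 214.15]), array([305.23, 210.25]), array([306.49, 206.42])]
-20 [np.float64(267.12553839172364), np.float64(250.2635474855845), np.float64(232.3293557639369)] [array([303.81, 211.27]), array([305.1 , 207.36]), array([306.38, 203.52])]
```

```bash
python3 -m inch '[[[0,0,2],[0,0,0],1],[[0,0,5],[0,0,0],1],[[0,0,8],[0,0,0],1],[[0,0,11],[0,0,0],1],[[0,0,14],[0,0,0],1],[[0,0,17],[0,0,0],1],[[0,0,20],[0,0,0],1],[[0,0,22],[0,0,0],1],[[0,0,24],[0,0,0],1],[[0,0,24.8],[0,0,0],1],[[0,0,24.8],[0,0,0],1],[[0,0,24.8],[0,0,0],1]]' 40; python3 -c "
from h import *
snap('wrist','w5');snap('scene','s5',(250,200,370,320),5)"
```

```text
time: 7.95
tool_pos: [500.2, -185.2, 64.2]
tcp_rot: [-180.0, 0.0, 71.0]
ft_force: [0.5, -0.8, 0.2]
finger_gap: 85.1
```

View pics/w5.png

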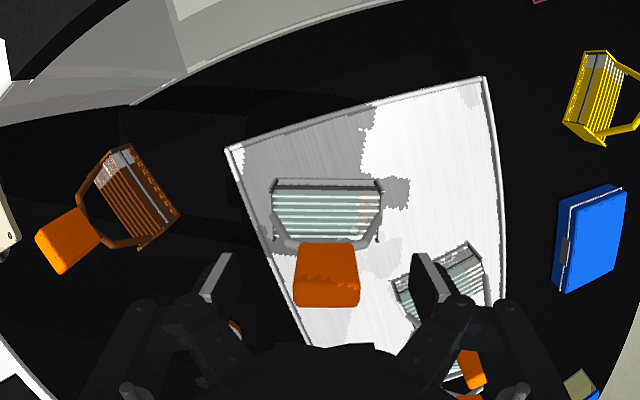

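View pics/s5.png

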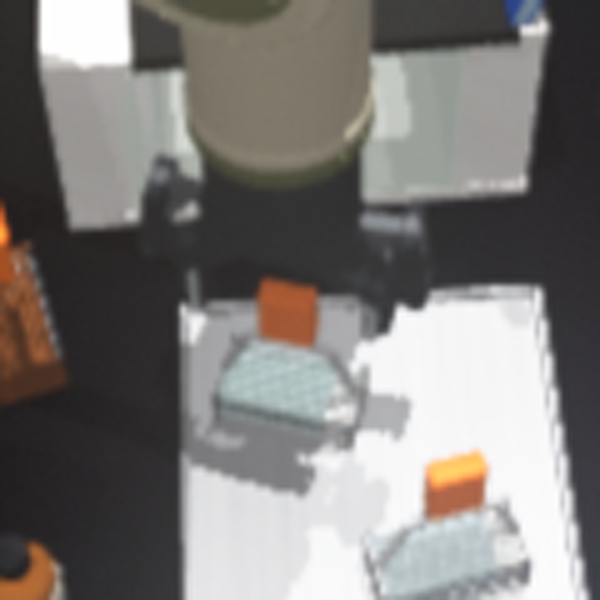

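```bash
python3 -m inch '[[[0,0,-1],[0,0,0],1],[[0,0,-1],[0,0,0],1],[[0,0,-1],[0,0,0],0],[[0,0,-1],[0,0,0],0],[[0,0,-1],[0,0,0],0],[[0,0,-1],[0,0,0],0],[[0,0,-1],[0,0,0],0],[[0,0,-1],[0,0,0],0],[[0,0,-1],[0,0,0],0],[[0,0,-1],[0,0,0],0],[[0,0,-1],[0,0,0],0]]' 40; python3 -c "
from h import *
snap('wrist','w6',(200,150,440,350),3);snap('scene','s6',(250,200,370,320),5)"
```

```text
time: 9.15
tool_pos: [500.1, -185.2, 73.8]
tcp_rot: [-180.0, -0.0, 71.0]
ft_force: [0.4, 0.8, -1.2]
finger_gap: 29.4
```

View pics/w6.png

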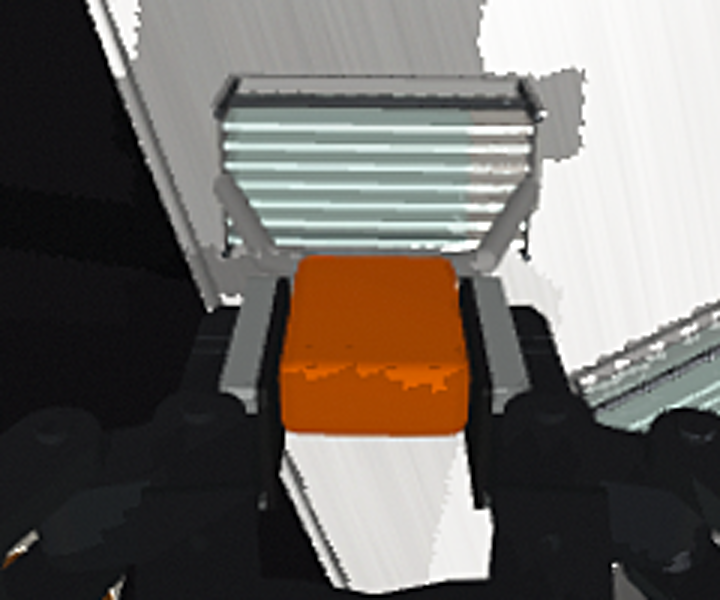

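View pics/s6.png

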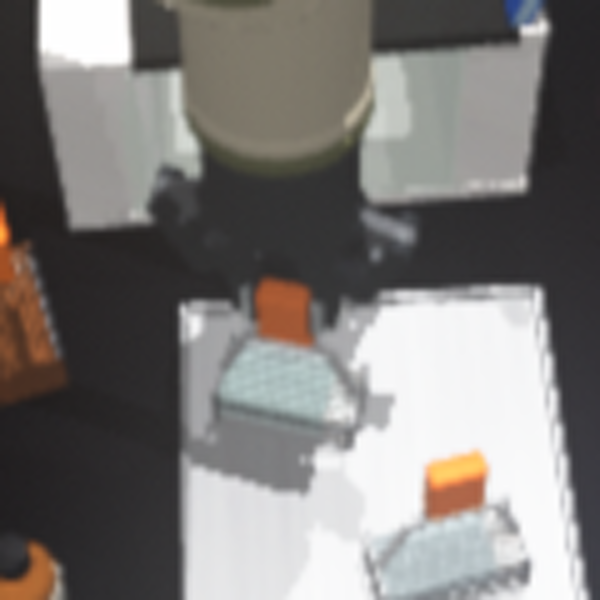

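```bash
python3 -m inch '[[[0,0,-0.5],[0,0,0],0],[[0,0,-1.5],[0,0,0],0],[[0,0,-3.5],[0,0,0],0],[[0,0,-6],[0,0,0],0],[[0,0,-9],[0,0,0],0],[[0,0,-12],[0,0,0],0],[[0,0,-15],[0,0,0],0],[[0,0,-17.5],[0,0,0],0],[[0,0,-19],[0,0,0],0],[[0,0,-20],[0,0,0],0],[[0,0,-20],[0,0,0],0],[[0,0,-20],[0,0,0],0]]'; python3 -c "
from h import *
to((505,245,272),90)"
```

```text
time: 10.45
tool_pos: [499.8, -185.0, 272.7]
tcp_rot: [-179.9, -0.0, 71.0]
ft_force: [-1.0, -0.2, -2.7]
finger_gap: 29.0
shift cm [ 40.82 -13.52   0.1 ] turn [-0.  -0.  -1.9] dist 430.0031380374258
```

```bash
python3 -m inch '[[[0.4,-0.1,0],[0,0,-0.02],0],[[1.6,-0.5,0],[0,0,-0.08],0],[[3.7,-1.2,0],[0,0,-0.17],0],[[6.1,-2.0,0],[0,0,-0.28],0],[[9,-3,0],[0,0,-0.42],0],[[12.2,-4,0],[0,0,-0.57],0],[[15.4,-5.1,0],[0,0,-0.72],0],[[18.6,-6.2,0],[0,0,-0.87],0],[[21.8,-7.2,0],[0,0,-1.02],0],[[25,-8.3,0],[0,0,-1.17],0],[[28.2,-9.4,0],[0,0,-1.32],0],[[31.3,-10.4,0],[0,0,-1.46],0],[[34.2,-11.3,0],[0,0,-1.59],0],[[36.8,-12.2,0],[0,0,-1.71],0],[[38.8,-12.9,0],[0,0,-1.81],0],[[40.1,-13.3,0],[0,0,-1.87],0],[[40.8,-13.5,0],[0,0,-1.9],0],[[40.8,-13.5,0],[0,0,-1.9],0],[[40.8,-13.5,0],[0,0,-1.9],0],[[40.8,-13.5,0],[0,0,-1.9],0]]'; python3 -c "
from h import *
snap('wrist','w7');snap('scene','s7',(230,50,400,250),3.4);to((505,245,127),90)"
```

```text
time: 12.45
tool_pos: [505.5, 243.7, 273.7]
tcp_rot: [-180.0, -0.0, 179.7]
ft_force: [-0.7, -0.2, -2.3]
finger_gap: 29.2
shift cm [ 0.06  0.12 14.69] turn [-0.  0. -0.] dist 146.92365163082803
```

View pics/w7.png

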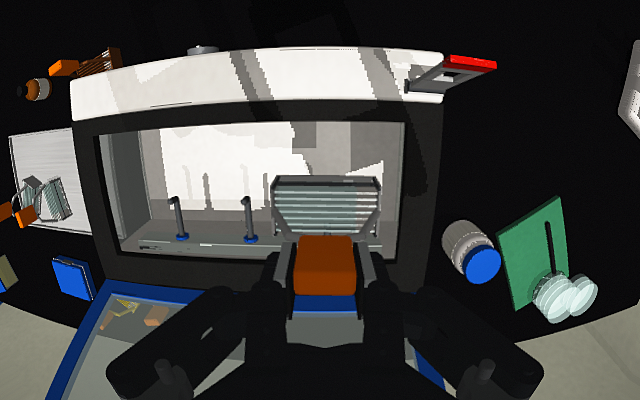

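View pics/s7.png

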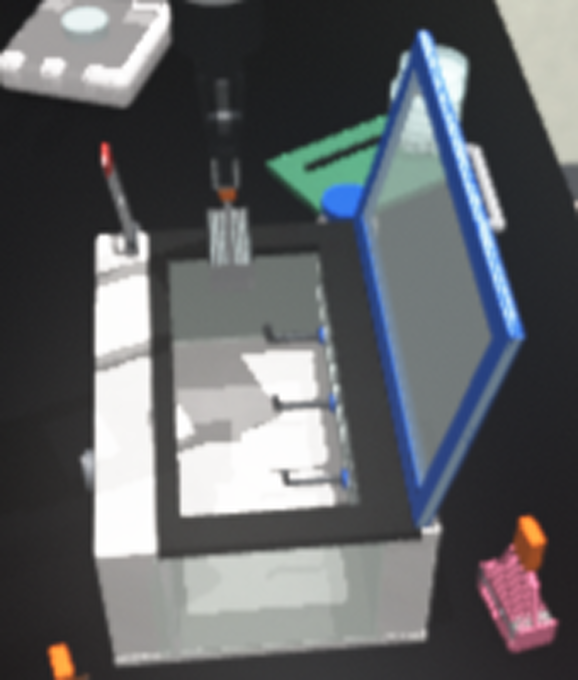

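```bash
python3 - <<'E'
from h import *
T=np.load('pics/w7.npy')
for px in [(94,123),(404,124),(121,261)]: print(atz('wrist',px,160,T))
for px in [(174,198),(246,197)]: print(atz('wrist',px,124,T))
crop('w7_full','w7c',(80,90,420,290),2.3)
E
```

```text
[431.99 -12.46 160.  ]
[448.38 318.92 160.  ]
[604.97 -13.64 160.  ]
[533.03  65.41 124.  ]
[532.03 156.73 124.  ]
```

View pics/w7c.png

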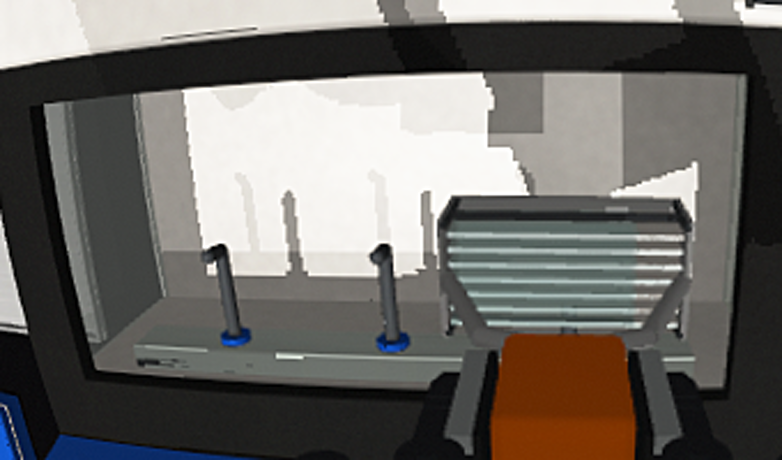

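```bash
python3 - <<'E'
from h import *
T=np.load('pics/w7.npy')
c=lambda x,y:(x/2.3+80,y/2.3+90)
for px,z in [((42,103),160),((745,73),160),((42,103),148),((745,73),148),((90,378),148),((728,390),148)]: print(px,z,atz('wrist',c(*px),z,T))
for px in [(208,255),(373,255)]: print(atz('wrist',c(*px),124,T))
for px in [(235,330),(392,335)]: print(atz('wrist',c(*px),109,T))
E
```

```text
(42, 103) 160 [445.93  -7.64 160.  ]
(745, 73) 160 [446.25 318.75 160.  ]
(42, 103) 148 [446.92 -18.3  148.  ]
(745, 73) 148 [447.25 321.88 148.  ]
(90, 378) 148 [602.62 -24.35 148.  ]
(728, 390) 148 [598.91 325.1  148.  ]
[536.66  59.72 124.  ]
[536.62 151.83 124.  ]
[586.84  59.89 109.  ]
[587.29 153.36 109.  ]
```

```bash
python3 -m inch '[[[0,0.2,1],[0,0,0],0],[[0,0.2,2.5],[0,0,0],0],[[0,0.2,4.5],[0,0,0],0],[[0,0.2,6.5],[0,0,0],0],[[0,0.2,8.5],[0,0,0],0],[[0,0.2,10.5],[0,0,0],0],[[0,0.2,12.5],[0,0,0],0],[[0,0.2,14],[0,0,0],0],[[0,0.2,14.7],[0,0,0],0],[[0,0.2,14.7],[0,0,0],0],[[0,0.2,14.7],[0,0,0],0]]'; python3 -c "
from h import *
snap('wrist','w8',(80,50,460,320),2);snap('scene','s8',(230,50,400,250),3.4);to((561,246,127),90)"
```

```text
time: 13.65
tool_pos: [505.9, 246.7, 127.5]
tcp_rot: [180.0, 0.0, 179.8]
ft_force: [0.2, 0.4, -1.2]
finger_gap: 28.9
shift cm [-5.46 -0.07  0.14] turn [ 0.  0. -0.] dist 54.61335847397509
```

View pics/w8.png

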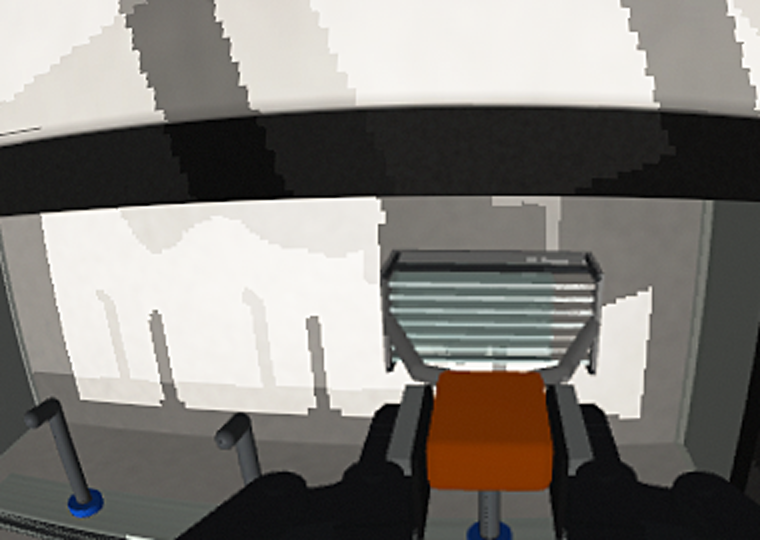

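View pics/s8.png

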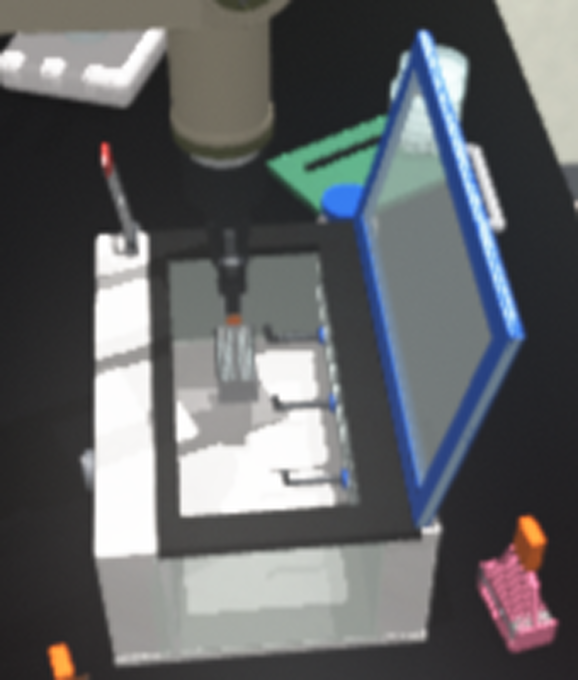

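```bash
python3 -m inch '[[[-0.4,-0.1,0.1],[0,0,0],0],[[-1.2,-0.1,0.1],[0,0,0],0],[[-2.2,-0.1,0.1],[0,0,0],0],[[-3.2,-0.1,0.1],[0,0,0],0],[[-4.2,-0.1,0.1],[0,0,0],0],[[-5,-0.1,0.1],[0,0,0],0],[[-5.5,-0.1,0.1],[0,0,0],0],[[-5.5,-0.1,0.1],[0,0,0],0]]'; python3 -c "
from h import *
snap('wrist','w9',(80,50,460,320),2);snap('scene','s9',(230,50,400,250),3.4);to((561,246,102),90)"
```

```text
time: 14.55
tool_pos: [561.1, 245.2, 125.7]
tcp_rot: [-180.0, -0.0, 179.8]
ft_force: [0.2, 0.1, -1.7]
finger_gap: 29.3
shift cm [-0.07  0.06  2.37] turn [-0. -0. -0.] dist 23.687966030441622
```

View pics/w9.png

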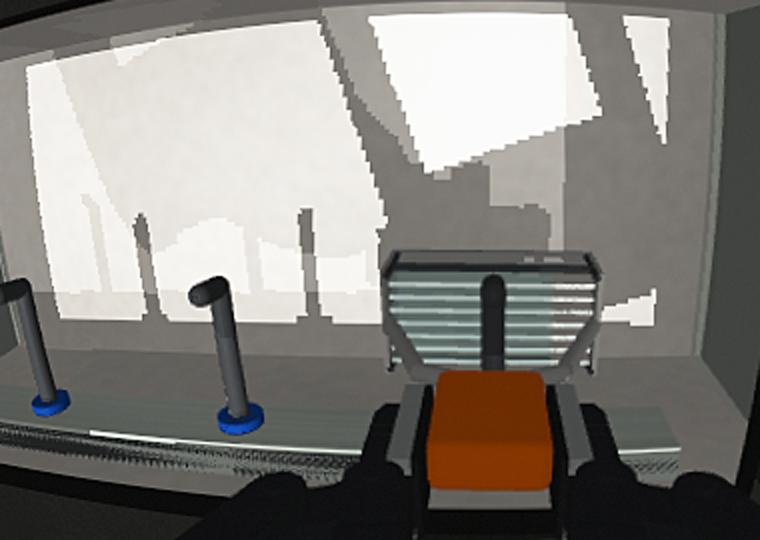

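View pics/s9.png

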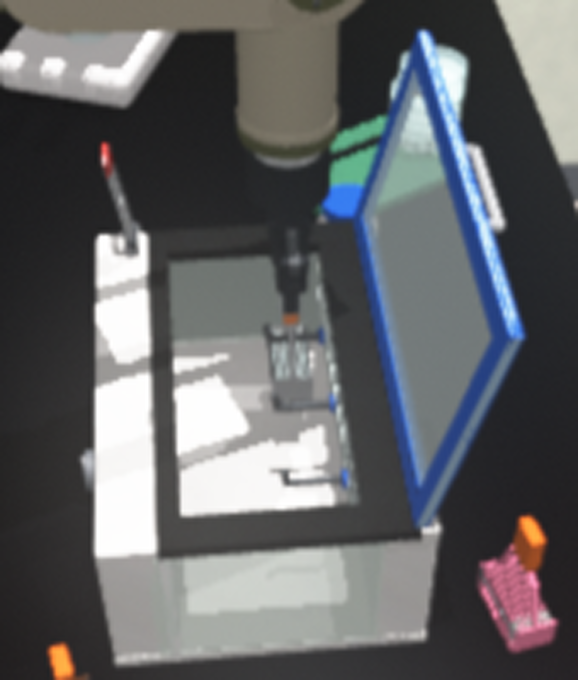

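```bash
python3 -m inch '[[[0,0,0.5],[0,0,0],0],[[0,0,1.1],[0,0,0],0],[[0,0,1.6],[0,0,0],0],[[0,0,2],[0,0,0],0],[[0,0,2.3],[0,0,0],0],[[0,0,2.4],[0,0,0],0],[[0,0,2.4],[0,0,0],0],[[0,0,2.4],[0,0,0],0]]'; python3 -c "
from h import *
print(telemetry.sense()['ft_force'])
snap('wrist','w10',(80,50,460,320),2)"
```

```text
time: 15.45
tool_pos: [560.6, 245.5, 102.2]
tcp_rot: [180.0, 0.0, 179.8]
ft_force: [-0.8, 0.1, 0.6]
finger_gap: 29.3
[-0.83  0.05  0.62]
```

View pics/w10.png

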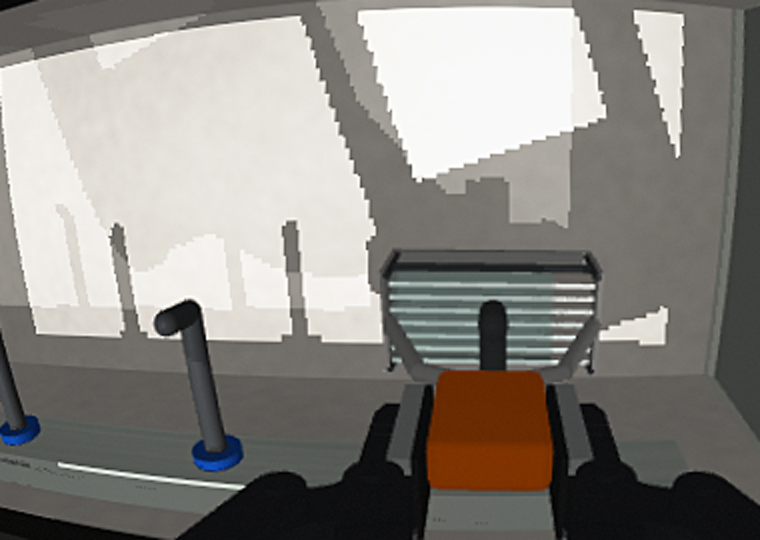

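```bash
python3 -m inch '[[[0,0,0.1],[0,0,0],0],[[0,0,0.1],[0,0,0],0.36],[[0,0,0.1],[0,0,0],0.4],[[0,0,0.1],[0,0,0],0.5],[[0,0,0.1],[0,0,0],0.6],[[0,0,0.1],[0,0,0],0.6],[[0,0,0.1],[0,0,0],0.6],[[0,0,-0.5],[0,0,0],0.6],[[0,0,-2],[0,0,0],0.6],[[0,0,-4],[0,0,0],0.6],[[0,0,-7],[0,0,0],0.6],[[0,0,-10],[0,0,0],0.6],[[0,0,-14],[0,0,0],0.6],[[0,0,-17],[0,0,0],0.6],[[0,0,-17],[0,0,0],0.6],[[0,0,-17],[0,0,0],0.6]]'; python3 -c "
from h import *
snap('wrist','w11',(80,50,460,320),2);snap('scene','s11',(230,50,400,390),2);snap('top','t11')
to((573,-330,310),10)"
```

```text
time: 17.1
tool_pos: [561.3, 245.6, 274.3]
tcp_rot: [179.9, 0.2, 179.8]
ft_force: [0.5, -1.0, -1.3]
finger_gap: 51.3
shift cm [ -1.47 -57.51  -3.91] turn [-0.   -0.    1.39] dist 576.6430825836751
```

View pics/w11.png

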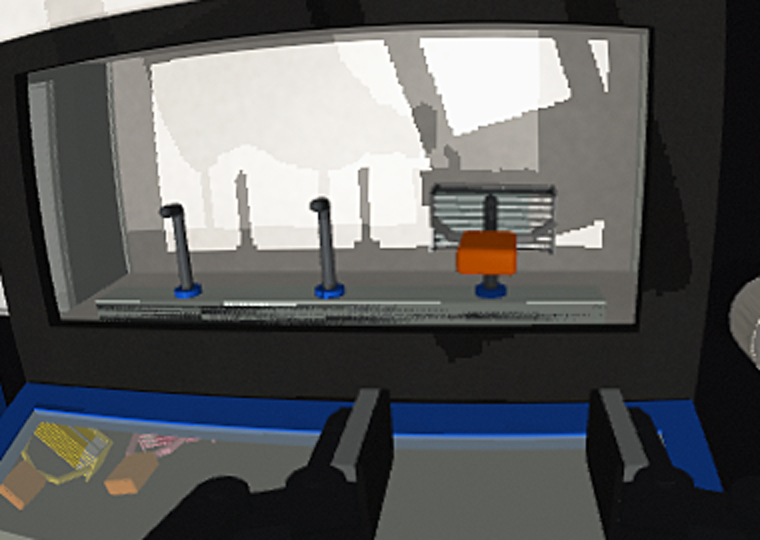

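View pics/s11.png

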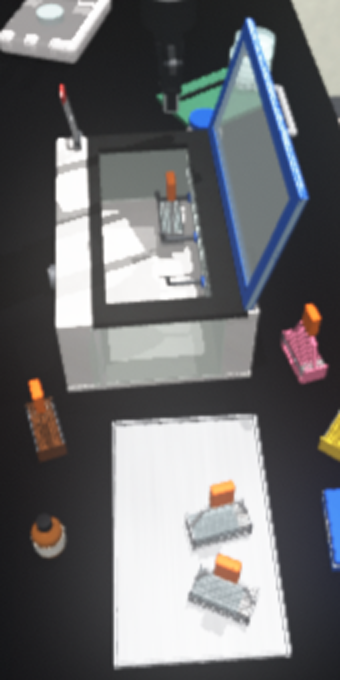

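View pics/t11.png

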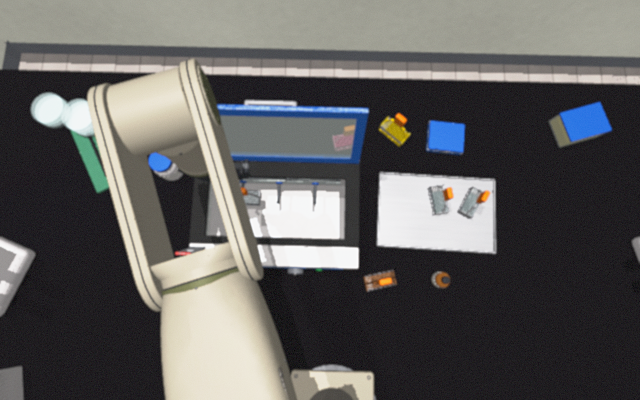

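```bash
python3 -c "
from h import *
to((573.8,-290.3,200),9)"; python3 -m inch '[[[2,-2,-1],[0,0,0],1],[[4,-7,-2],[0,0,0.1],1],[[4,-12,-2],[0,0,0.2],1],[[4,-17,-2],[0,0,0.3],1],[[4,-22,-2],[0,0,0.4],1],[[4,-27,-2],[0,0,0.5],1],[[4,-31,-2],[0,0,0.6],1],[[3,-36,0],[0,0,0.74],1],[[2,-41,2],[0,0,0.88],1],[[1,-46,4],[0,0,1.02],1],[[-1,-50,6],[0,0,1.16],1],[[-1.2,-53.5,7],[0,0,1.3],1],[[-1.2,-53.5,7],[0,0,1.41],1],[[-1.2,-53.5,7],[0,0,1.41],1],[[-1.2,-53.5,7],[0,0,1.41],1]]'; python3 -c "
from h import *
snap('wrist','w12',(200,100,440,300),3); to((573.8,-290.3,75),9)"
```

```text
shift cm [ -1.56 -53.53   7.09] turn [-0.   -0.    1.41] dist 540.2411194353645
time: 18.75
tool_pos: [570.6, -289.0, 201.1]
tcp_rot: [-179.9, -0.1, 99.3]
ft_force: [-0.7, 0.4, 0.7]
finger_gap: 85.3
shift cm [-0.2   0.25 12.69] turn [-0.   -0.    0.01] dist 126.93903541775539
```

View pics/w12.png

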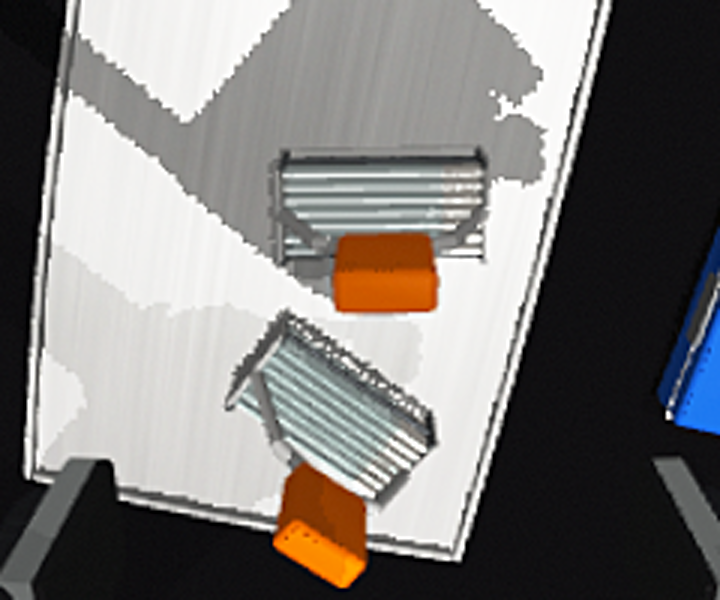

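```bash
python3 -c "
from h import *
T=np.load('pics/w12.npy');print(atz('wrist',(328.5,196.5),126,T)); to((573.8,-290.3,75),9)"; python3 -m inch '[[[-0.2,0.2,3],[0,0,0.01],1],[[-0.2,0.2,6],[0,0,0.01],1],[[-0.2,0.2,9],[0,0,0.01],1],[[-0.2,0.2,11],[0,0,0.01],1],[[-0.2,0.2,12],[0,0,0.01],1],[[-0.2,0.2,12.7],[0,0,0.01],1],[[-0.2,0.2,12.7],[0,0,0.01],1],[[-0.2,0.2,12.7],[0,0,0.01],1]]' 40;  python3 -c "
from h import *
snap('wrist','w13',(200,100,440,350),3)"
```

```text
[ 573.44 -289.24  126.  ]
shift cm [-0.2   0.25 12.69] turn [-0.   -0.    0.01] dist 126.93903541775539
time: 19.6
tool_pos: [574.2, -291.6, 76.5]
tcp_rot: [179.9, 0.1, 98.5]
ft_force: [0.1, 0.6, -0.5]
finger_gap: 85.5
```

View pics/w13.png

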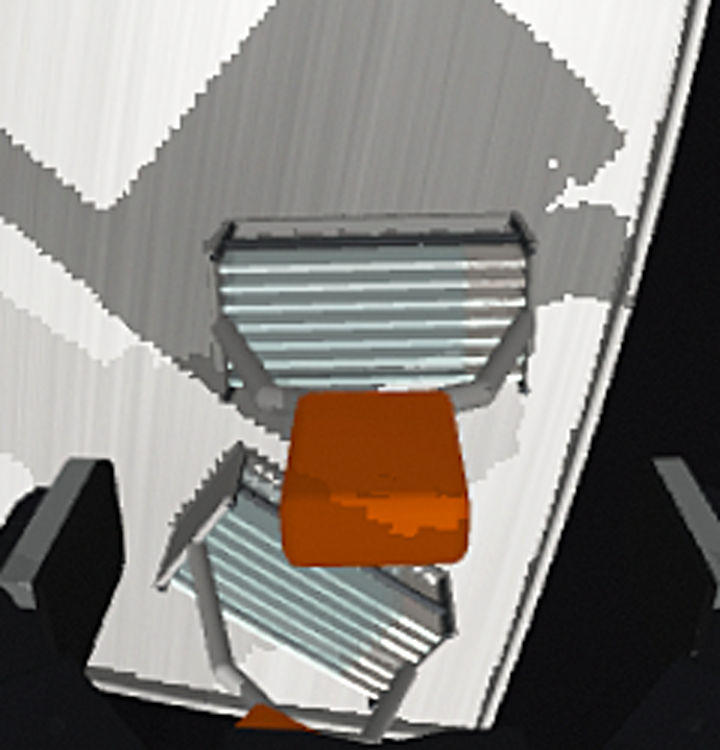

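```bash
python3 -m inch '[[[0.1,0,0.1],[0,0,0],1],[[0.1,0,0.1],[0,0,0],0],[[0.1,0,0.1],[0,0,0],0],[[0.1,0,0.1],[0,0,0],0],[[0.1,0,0.1],[0,0,0],0],[[0.1,0,0.1],[0,0,0],0],[[0.1,0,0.1],[0,0,0],0],[[0.1,0,0.1],[0,0,0],0],[[0.1,0,0.1],[0,0,0],0],[[0.1,0,0.1],[0,0,0],0],[[0.1,0,0.1],[0,0,0],0]]' 40;python3 -c "
from h import *
print(tool()[:3,3])
to((574,-290,75),9)"; python3 -m inch '[[[0,0,-0.5],[0,0,0],0],[[0,0,-1.5],[0,0,0],0],[[0,0,-3.5],[0,0,0],0],[[0,0,-6],[0,0,0],0],[[0,0,-9],[0,0,0],0],[[0,0,-12],[0,0,0],0],[[0,0,-15],[0,0,0],0],[[0,0,-17.5],[0,0,0],0],[[0,0,-19],[0,0,0],0],[[0,0,-20],[0,0,0],0],[[0,0,-20],[0,0,0],0],[[0,0,-20],[0,0,0],0]]'; python3 -c "
from h import *
to((505,150.5,274),90)"
```

```text
time: 20.75
tool_pos: [573.4, -290.4, 74.1]
tcp_rot: [180.0, 0.0, 98.5]
ft_force: [2.2, -0.6, 1.2]
finger_gap: 29.2
[ 573.39 -290.4    74.09]
shift cm [ 0.03  0.07 -0.09] turn [ 0.    0.   -0.01] dist 1.1613291630125289
time: 21.95
tool_pos: [572.7, -290.1, 272.5]
tcp_rot: [-179.9, -0.1, 98.5]
ft_force: [0.9, 0.1, -3.3]
finger_gap: 29.7
shift cm [44.58 -0.2  -0.1 ] turn [-0.   -0.   -1.42] dist 445.76338023097924
```

```bash
python3 -m inch '[[[0.4,0,0],[0,0,-0.01],0],[[1.8,0,0],[0,0,-0.06],0],[[4,0,0],[0,0,-0.13],0],[[6.7,0,0],[0,0,-0.21],0],[[9.8,-0.1,0],[0,0,-0.31],0],[[13.2,-0.1,0],[0,0,-0.42],0],[[16.7,-0.1,0],[0,0,-0.53],0],[[20.2,-0.1,0],[0,0,-0.64],0],[[23.7,-0.1,0],[0,0,-0.76],0],[[27.2,-0.1,0],[0,0,-0.87],0],[[30.7,-0.1,0],[0,0,-0.98],0],[[34.1,-0.2,0],[0,0,-1.09],0],[[37.3,-0.2,0],[0,0,-1.19],0],[[40.2,-0.2,0],[0,0,-1.28],0],[[42.4,-0.2,0],[0,0,-1.35],0],[[43.8,-0.2,0],[0,0,-1.4],0],[[44.6,-0.2,0],[0,0,-1.42],0],[[44.6,-0.2,0],[0,0,-1.42],0],[[44.6,-0.2,0],[0,0,-1.42],0],[[44.6,-0.2,0],[0,0,-1.42],0]]'; python3 -c "
from h import *
snap('wrist','w14',(80,50,460,320),2);to((505,151,127),90)"
```

```text
time: 23.95
tool_pos: [505.6, 149.5, 273.8]
tcp_rot: [-180.0, -0.0, 179.7]
ft_force: [-0.2, 0.3, -2.7]
finger_gap: 29.5
shift cm [ 0.07  0.15 14.69] turn [-0.    0.   -0.01] dist 146.86974270472658
```

View pics/w14.png

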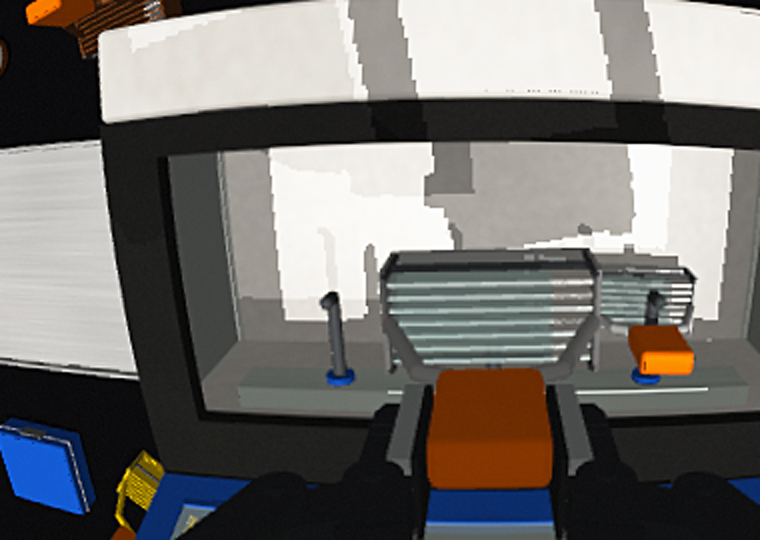

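```bash
python3 -m inch '[[[0,0.1,1],[0,0,0],0],[[0,0.1,2.5],[0,0,0],0],[[0,0.1,4.5],[0,0,0],0],[[0,0.1,6.5],[0,0,0],0],[[0,0.1,8.5],[0,0,0],0],[[0,0.1,10.5],[0,0,0],0],[[0,0.1,12.5],[0,0,0],0],[[0,0.1,14],[0,0,0],0],[[0,0.1,14.7],[0,0,0],0],[[0,0.1,14.7],[0,0,0],0],[[0,0.1,14.7],[0,0,0],0]]'; python3 -c "
from h import *
snap('wrist','w15',(80,50,460,320),2);to((561,150.5,126),90)"
```

```text
time: 25.1
tool_pos: [505.8, 151.6, 127.5]
tcp_rot: [180.0, 0.1, 179.8]
ft_force: [1.2, -0.2, -2.5]
finger_gap: 29.1
shift cm [-5.48 -0.1   0.21] turn [ 0.  0. -0.] dist 54.84650841932207
```

View pics/w15.png

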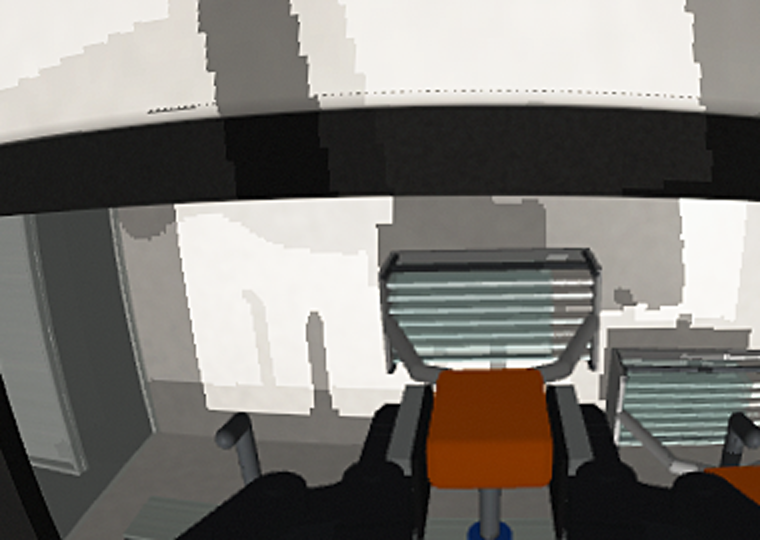

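Aligned with peg 2 (its base at px 490 directly below the block). Slide on.

```bash
python3 -m inch '[[[-0.4,-0.1,0.1],[0,0,0],0],[[-1.2,-0.1,0.1],[0,0,0],0],[[-2.2,-0.1,0.1],[0,0,0],0],[[-3.2,-0.1,0.1],[0,0,0],0],[[-4.2,-0.1,0.1],[0,0,0],0],[[-5,-0.1,0.1],[0,0,0],0],[[-5.5,-0.1,0.1],[0,0,0],0],[[-5.5,-0.1,0.1],[0,0,0],0]]'; python3 -c "
from h import *
snap('wrist','w16',(80,50,460,320),2);to((561,150.5,101.5),90)"
```

```text
time: 25.95
tool_pos: [561.0, 150.3, 125.7]
tcp_rot: [-180.0, -0.0, 179.8]
ft_force: [0.7, 0.3, -3.2]
finger_gap: 29.2
shift cm [-0.05  0.02  2.41] turn [-0. -0. -0.] dist 24.153367822885272
```

View pics/w16.png

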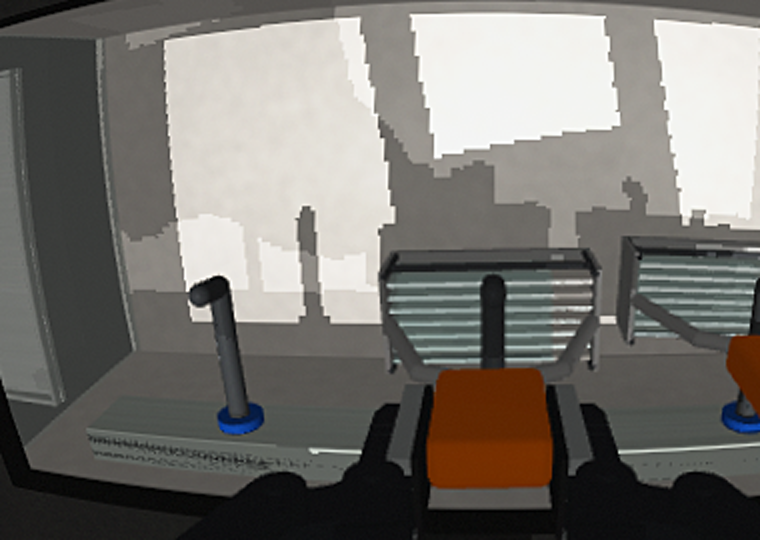

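```bash
python3 -m inch '[[[0,0,0.5],[0,0,0],0],[[0,0,1.1],[0,0,0],0],[[0,0,1.6],[0,0,0],0],[[0,0,2],[0,0,0],0],[[0,0,2.3],[0,0,0],0],[[0,0,2.4],[0,0,0],0],[[0,0,2.4],[0,0,0],0],[[0,0,2.4],[0,0,0],0],[[0,0,2.5],[0,0,0],0]]'; python3 -m inch '[[[0,0,0],[0,0,0],0.36],[[0,0,0],[0,0,0],0.4],[[0,0,0],[0,0,0],0.5],[[0,0,0],[0,0,0],0.6],[[0,0,0],[0,0,0],0.6],[[0,0,0],[0,0,0],0.6],[[0,0,-0.6],[0,0,0],0.6],[[0,0,-2],[0,0,0],0.6],[[0,0,-4],[0,0,0],0.6],[[0,0,-7],[0,0,0],0.6],[[0,0,-10],[0,0,0],0.6],[[0,0,-14],[0,0,0],0.6],[[0,0,-17],[0,0,0],0.6],[[0,0,-17],[0,0,0],0.6],[[0,0,-17],[0,0,0],0.6]]'; python3 -c "
from h import *
snap('wrist','w17',(80,50,460,320),2);snap('scene','s17',(230,50,400,390),2);snap('top','t17')
to((568,-381,200),-27)"
```

```text
time: 26.9
tool_pos: [560.8, 150.4, 101.9]
tcp_rot: [180.0, 0.1, 179.8]
ft_force: [-5.8, -1.6, 11.4]
finger_gap: 29.3
time: 28.4
tool_pos: [561.2, 150.5, 273.1]
tcp_rot: [180.0, 0.2, 179.8]
ft_force: [0.3, -0.6, -1.3]
finger_gap: 51.3
shift cm [ -1.   -53.12   6.98] turn [-0.   -0.    2.04] dist 535.8084399740424
```

View pics/w17.png

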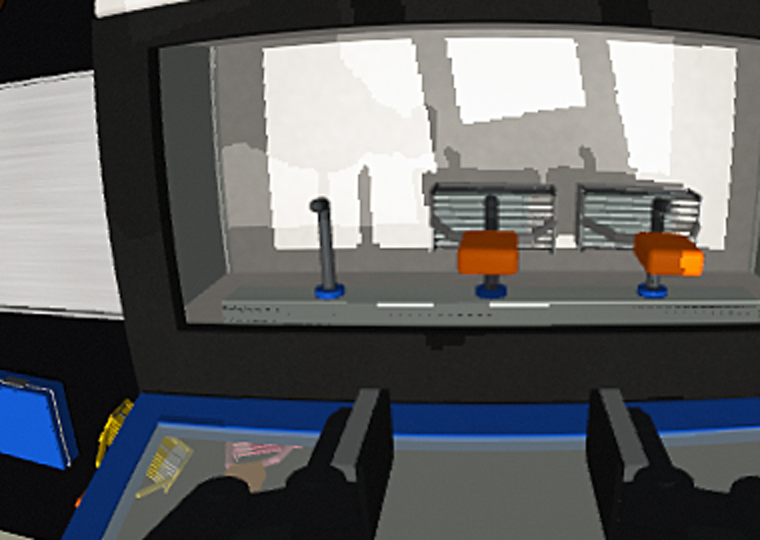

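View pics/s17.png

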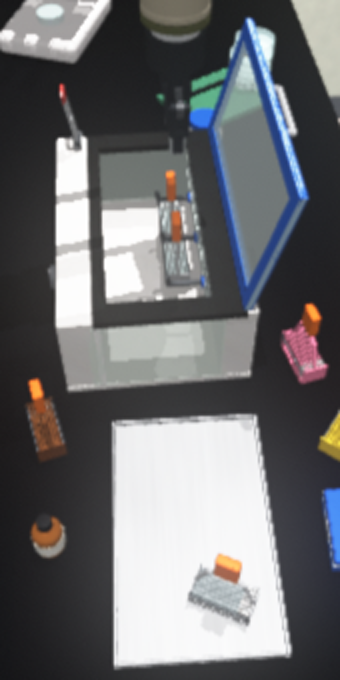

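View pics/t17.png

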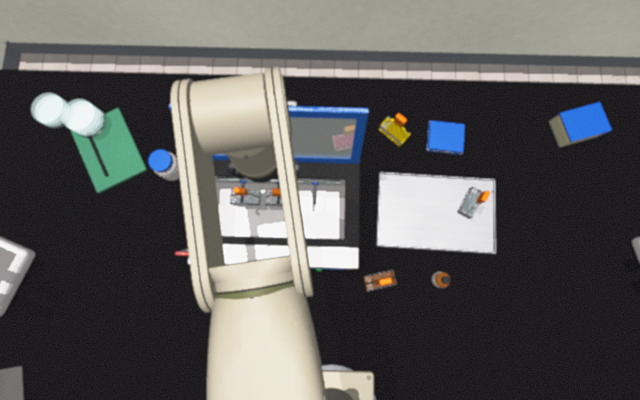

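```bash
python3 -m inch '[[[2,-2,-1],[0,0,0],1],[[4,-7,-2],[0,0,0.14],1],[[4,-12,-2],[0,0,0.28],1],[[4,-17,-2],[0,0,0.42],1],[[4,-22,-2],[0,0,0.56],1],[[4,-27,-2],[0,0,0.7],1],[[4,-31,-2],[0,0,0.84],1],[[3,-36,0],[0,0,0.98],1],[[2,-41,2],[0,0,1.12],1],[[1,-46,4],[0,0,1.26],1],[[-0.5,-50,6],[0,0,1.4],1],[[-1,-53.1,7],[0,0,1.54],1],[[-1,-53.1,7],[0,0,1.68],1],[[-1,-53.1,7],[0,0,1.82],1],[[-1,-53.1,7],[0,0,1.96],1],[[-1,-53.1,7],[0,0,2.04],1],[[-1,-53.1,7],[0,0,2.04],1]]'; python3 -c "
from h import *
snap('wrist','w18',(200,100,440,300),3); to((568,-381,75),-27)"
```

```text
time: 30.25
tool_pos: [568.2, -380.2, 199.1]
tcp_rot: [-179.8, -0.0, 62.9]
ft_force: [0.4, -0.1, -0.2]
finger_gap: 85.6
shift cm [-0.09  0.04 12.43] turn [-0. -0.  0.] dist 124.3516967915935
```

View pics/w18.png

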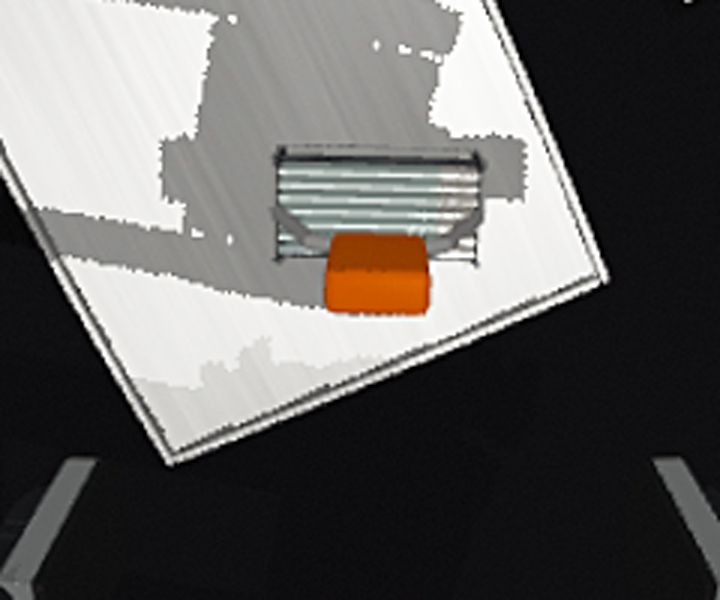

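Aligned (block at px 378/3 → col 326, rows level). Descend, grip, lift.

```bash
python3 -m inch '[[[0,0,3],[0,0,0],1],[[0,0,6],[0,0,0],1],[[0,0,9],[0,0,0],1],[[0,0,11],[0,0,0],1],[[0,0,12],[0,0,0],1],[[0,0,12.4],[0,0,0],1],[[0,0,12.4],[0,0,0],1],[[0,0,12.4],[0,0,0],1],[[0,0,12.4],[0,0,0],0],[[0,0,12.4],[0,0,0],0],[[0,0,12.4],[0,0,0],0],[[0,0,12.4],[0,0,0],0],[[0,0,12.4],[0,0,0],0],[[0,0,12.4],[0,0,0],0],[[0,0,12.4],[0,0,0],0],[[0,0,12.4],[0,0,0],0],[[0,0,12.4],[0,0,0],0],[[0,0,12.4],[0,0,0],0]]' 40;  python3 -c "
from h import *
snap('wrist','w19',(200,150,440,350),3)"
```

```text
time: 32.1
tool_pos: [569.0, -380.8, 77.4]
tcp_rot: [180.0, 0.0, 63.0]
ft_force: [-2.8, 1.9, 5.7]
finger_gap: 28.7
```

View pics/w19.png

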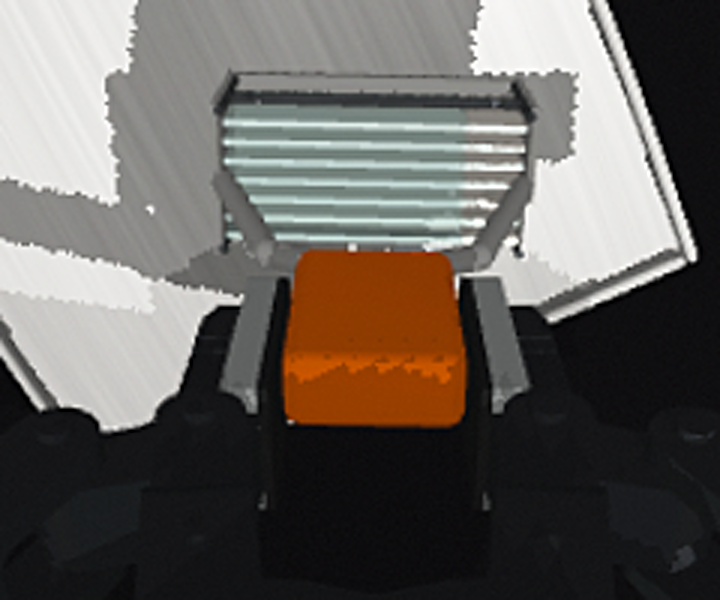

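```bash
python3 -m inch '[[[0,0,-0.5],[0,0,0],0],[[0,0,-1.5],[0,0,0],0],[[0,0,-3.5],[0,0,0],0],[[0,0,-6],[0,0,0],0],[[0,0,-9],[0,0,0],0],[[0,0,-12],[0,0,0],0],[[0,0,-15],[0,0,0],0],[[0,0,-17.5],[0,0,0],0],[[0,0,-19],[0,0,0],0],[[0,0,-20],[0,0,0],0],[[0,0,-20],[0,0,0],0],[[0,0,-20],[0,0,0],0]]'; python3 -c "
from h import *
snap('wrist','w20',(200,150,440,350),3)
to((505,56,275),90)"
```

```text
time: 33.35
tool_pos: [568.6, -380.4, 275.4]
tcp_rot: [-179.9, -0.0, 63.0]
ft_force: [-1.1, 1.0, -3.4]
finger_gap: 28.9
shift cm [ 35.97 -25.48   0.07] turn [-0.   -0.   -2.04] dist 440.8396506068833
```

View pics/w20.png

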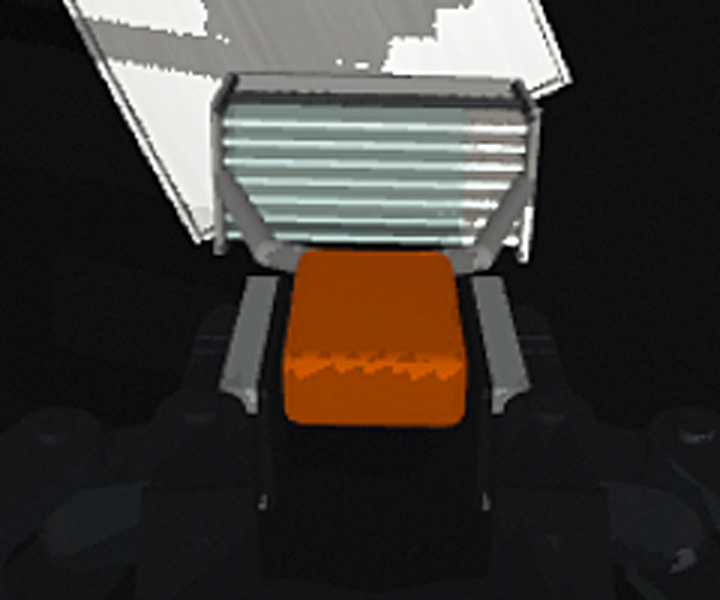

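```bash
python3 -m inch '[[[0.4,-0.3,0],[0,0,-0.02],0],[[1.4,-1,0],[0,0,-0.08],0],[[3.2,-2.3,0],[0,0,-0.18],0],[[5.4,-3.8,0],[0,0,-0.31],0],[[7.9,-5.6,0],[0,0,-0.45],0],[[10.7,-7.6,0],[0,0,-0.6],0],[[13.5,-9.6,0],[0,0,-0.76],0],[[16.3,-11.6,0],[0,0,-0.92],0],[[19.1,-13.6,0],[0,0,-1.08],0],[[21.9,-15.5,0],[0,0,-1.24],0],[[24.7,-17.5,0],[0,0,-1.4],0],[[27.5,-19.5,0],[0,0,-1.56],0],[[30.1,-21.3,0],[0,0,-1.71],0],[[32.4,-23,0],[0,0,-1.84],0],[[34.2,-24.2,0],[0,0,-1.94],0],[[35.4,-25.1,0],[0,0,-2.01],0],[[36,-25.5,0],[0,0,-2.04],0],[[36,-25.5,0],[0,0,-2.04],0],[[36,-25.5,0],[0,0,-2.04],0],[[36,-25.5,0],[0,0,-2.04],0]]'; python3 -c "
from h import *
snap('wrist','w21',(80,50,460,320),2);to((505,56,130),90)"
```

```text
time: 35.4
tool_pos: [505.5, 55.1, 276.7]
tcp_rot: [-180.0, -0.0, 179.7]
ft_force: [0.3, -0.4, -3.2]
finger_gap: 29.2
shift cm [ 0.06  0.09 14.68] turn [-0.   -0.   -0.01] dist 146.7857851073063
```

View pics/w21.png

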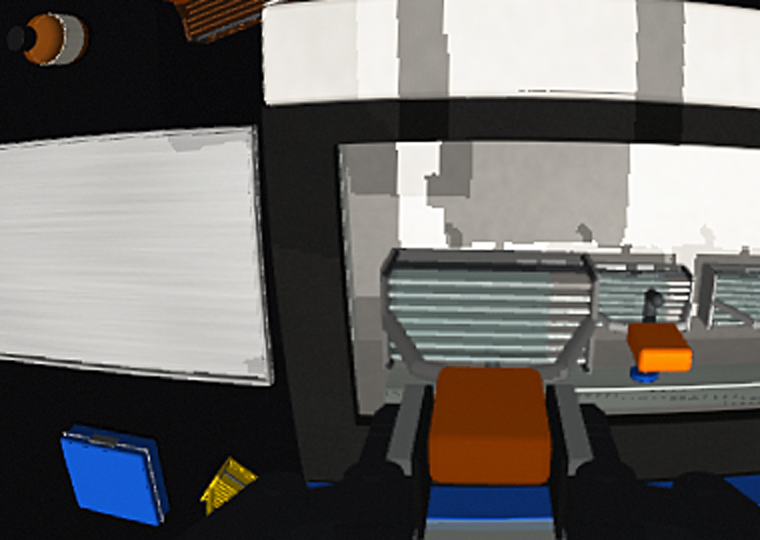

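```bash
python3 -m inch '[[[0,0.1,1],[0,0,0],0],[[0,0.1,2.5],[0,0,0],0],[[0,0.1,4.5],[0,0,0],0],[[0,0.1,6.5],[0,0,0],0],[[0,0.1,8.5],[0,0,0],0],[[0,0.1,10.5],[0,0,0],0],[[0,0.1,12.5],[0,0,0],0],[[0,0.1,14],[0,0,0],0],[[0,0.1,14.7],[0,0,0],0],[[0,0.1,14.7],[0,0,0],0],[[0,0.1,14.7],[0,0,0],0]]'; python3 -c "
from h import *
snap('wrist','w22',(80,50,460,320),2);to((561,55.5,129),90)"
```

```text
time: 36.55
tool_pos: [505.9, 56.9, 130.5]
tcp_rot: [180.0, 0.0, 179.8]
ft_force: [0.4, -0.2, -2.3]
finger_gap: 29.3
shift cm [-5.48 -0.12  0.21] turn [ 0.  0. -0.] dist 54.806338527971334
```

View pics/w22.png

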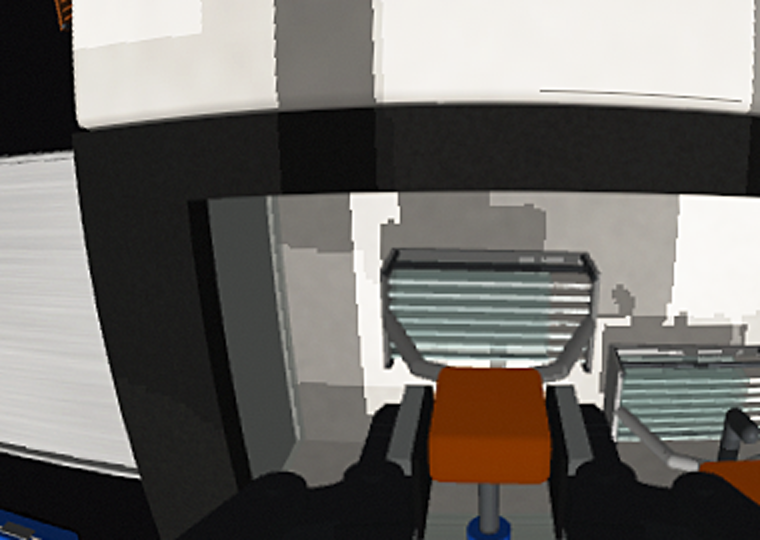

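```bash
python3 -m inch '[[[-0.4,-0.1,0.1],[0,0,0],0],[[-1.2,-0.1,0.1],[0,0,0],0],[[-2.2,-0.1,0.1],[0,0,0],0],[[-3.2,-0.1,0.1],[0,0,0],0],[[-4.2,-0.1,0.1],[0,0,0],0],[[-5,-0.1,0.1],[0,0,0],0],[[-5.5,-0.1,0.1],[0,0,0],0],[[-5.5,-0.1,0.1],[0,0,0],0]]'; python3 -c "
from h import *
snap('wrist','w23',(80,50,460,320),2);to((561,55.5,105),90)"
```

```text
time: 37.4
tool_pos: [561.0, 55.7, 128.7]
tcp_rot: [-180.0, -0.0, 179.8]
ft_force: [0.4, 0.1, -2.4]
finger_gap: 28.8
shift cm [-0.04 -0.03  2.37] turn [ 0. -0. -0.] dist 23.687600593318383
```

View pics/w23.png

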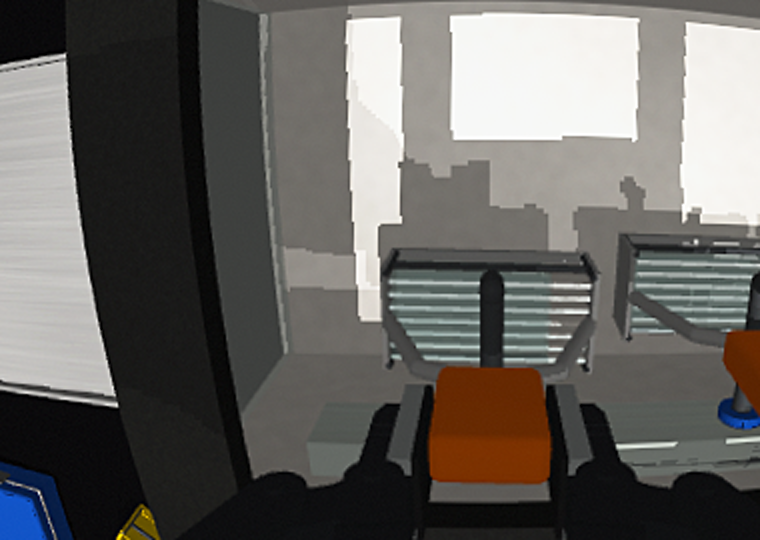

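```bash
python3 -m inch '[[[0,0,0.5],[0,0,0],0],[[0,0,1.1],[0,0,0],0],[[0,0,1.6],[0,0,0],0],[[0,0,2],[0,0,0],0],[[0,0,2.3],[0,0,0],0],[[0,0,2.4],[0,0,0],0],[[0,0,2.4],[0,0,0],0]]'; python3 -m inch '[[[0,0,0],[0,0,0],0.36],[[0,0,0],[0,0,0],0.4],[[0,0,0],[0,0,0],0.5],[[0,0,0],[0,0,0],0.6],[[0,0,0],[0,0,0],0.6],[[0,0,0],[0,0,0],0.6],[[0,0,-0.6],[0,0,0],0.6],[[0,0,-2],[0,0,0],0.6],[[0,0,-4],[0,0,0],0.6],[[0,0,-7],[0,0,0],0.6],[[0,0,-10],[0,0,0],0.6],[[0,0,-14],[0,0,0],0.6],[[0,0,-17],[0,0,0],0.6],[[0,0,-17],[0,0,0],0.6],[[0,0,-17],[0,0,0],0.6]]'; python3 -c "
from h import *
snap('wrist','w24',(80,50,460,320),2);snap('scene','s24',(230,40,400,240),3.5);snap('top','t24')"
```

```text
time: 38.15
tool_pos: [560.6, 55.8, 105.7]
tcp_rot: [-180.0, 0.0, 179.8]
ft_force: [-3.2, 0.5, 3.8]
finger_gap: 29.3
time: 39.65
tool_pos: [561.2, 55.8, 277.1]
tcp_rot: [180.0, 0.2, 179.8]
ft_force: [1.6, 0.2, -0.2]
finger_gap: 51.2
```

View pics/w24.png

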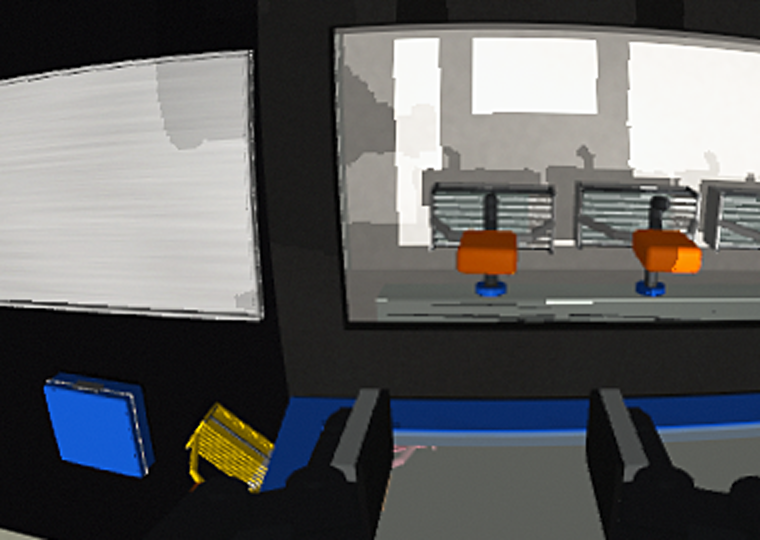

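View pics/s24.png

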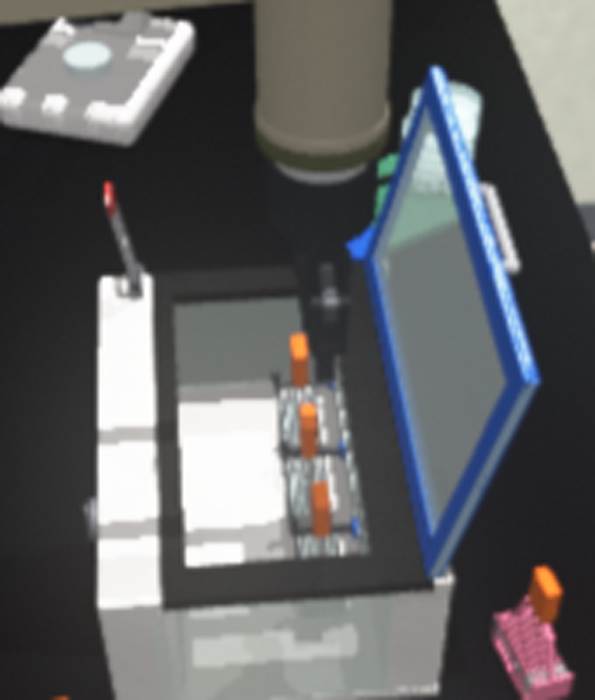

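```bash
python3 - <<'E'
from h import *
def td(x,y): return (x/3.5+165,y/3.5+90)
def sd(x,y): return (x/3+240,y/3+50)
a=tri(ray('top',td(17,52)),ray('scene',sd(344,30))); b=tri(ray('top',td(713,72)),ray('scene',sd(425,296))); print(a,b)
for e in (a,b):
  p=e[0]; print(np.arctan2(p[2]-162,p[0]-(517+120)),np.hypot(p[2]-162,p[0]-637))
E
```

```text
(array([695.67, 354.33, 361.95]), array([0.2, 0.2])) (array([692.15, -52.57, 366.32]), array([0.2, 0.2]))
1.2853935203095028 208.38411023295174
1.3071679221039598 211.6274728066854
```

```bash
python3 -m inch '[[[2,0,-1],[0,0,0],0],[[4,0,-4],[0,0,0],0],[[4,0,-8],[0,0,0],0],[[4,0,-11],[0,0,0],0],[[4,0,-13.5],[0,0,0],0],[[4,0,-13.5],[0,0,0],0],[[4,0,-13.5],[0,0,0],0],[[4,0,-13.5],[0,0,0],0]]'; python3 -c "
from h import *
snap('wrist','w25'); to((735,56,410),90); print(telemetry.sense()['joint_pos'])"
```

```text
time: 40.6
tool_pos: [520.0, 55.8, 407.6]
tcp_rot: [-180.0, -0.2, 179.8]
ft_force: [0.1, -0.4, -0.5]
finger_gap: -0.1
shift cm [-21.5    0.08  -0.32] turn [ 0. -0. -0.] dist 215.06606983527226
[  0.51  -3.62  75.52   0.   108.31 -89.33]
```

View pics/w25.png

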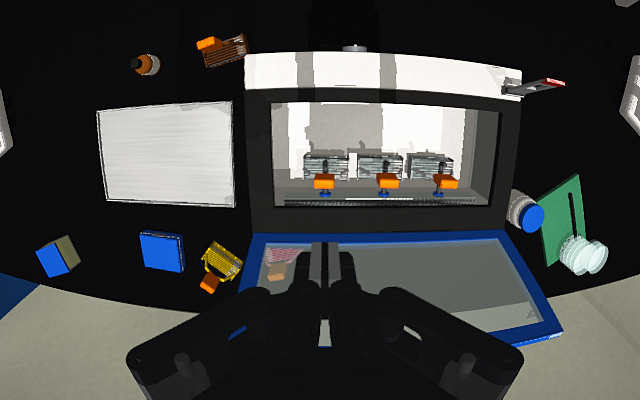

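```bash
python3 -m inch '[[[-3,0,0],[0,0,0],0],[[-7,0,0],[0,0,0],0],[[-11,0,0],[0,0,0],0],[[-15,0,0],[0,0,0],0],[[-18,0,0],[0,0,0],0],[[-21,0,0],[0,0,0],0],[[-22,0,0],[0,0,0],0],[[-22,0,0],[0,0,0],0],[[-22,0,0],[0,0,0],0]]'; python3 -c "
from h import *
snap('wrist','w26'); snap('scene','s26',(230,0,430,230),3);to((735,56,410),90); print(telemetry.sense()['joint_pos'])"
```

```text
time: 41.55
tool_pos: [740.2, 55.2, 408.3]
tcp_rot: [-180.0, -0.1, 179.8]
ft_force: [0.2, -0.6, 1.0]
finger_gap: -0.4
shift cm [0.49 0.06 0.04] turn [ 0.  0. -0.] dist 4.917059595219886
[  0.32  35.55  28.79   0.   115.65 -89.53]
```

View pics/w26.png

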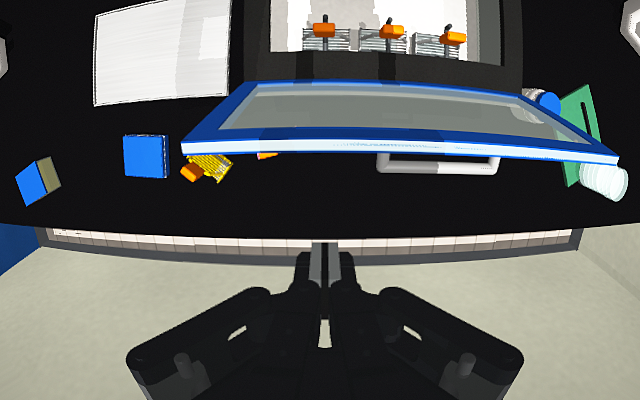

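View pics/s26.png

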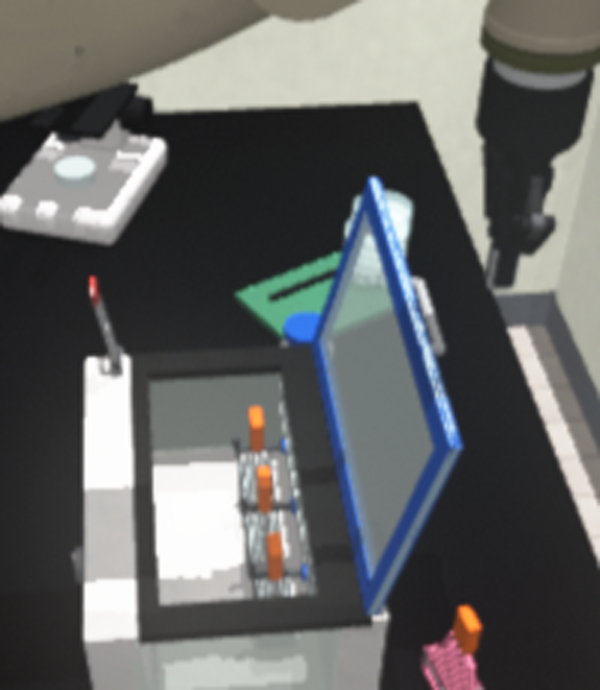

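```bash
python3 -c "
from h import *
T=np.load('pics/w26.npy')
print(atz('wrist',(325,150),365,T),atz('wrist',(325,138),365,T),atz('wrist',(180,150),365,T),atz('wrist',(618,158),365,T),atz('wrist',(380,165),340,T),atz('wrist',(495,168),340,T))"
python3 -m inch '[[[0,0,2],[0,0,0],0],[[0,0,4],[0,0,0],0],[[0,0,6],[0,0,0],0],[[0,0,8],[0,0,0],0],[[0,0,9],[0,0,0],0],[[0,0,9.3],[0,0,0],0],[[0,0,9.3],[0,0,0],0],[[0,0,9.3],[0,0,0],0]]'; python3 -c "
from h import *
snap('wrist','w27'); snap('scene','s27',(230,0,430,230),3); print(telemetry.sense()['ft_force'])"
```

```text
[695.75  56.44 365.  ] [687.25  56.46 365.  ] [692.91 -52.57 365.  ] [689.9 354.9 365. ] [712.12 100.38 340.  ] [712.55 206.25 340.  ]
time: 42.45
tool_pos: [740.8, 55.3, 318.7]
tcp_rot: [180.0, 0.1, 179.8]
ft_force: [-0.4, -0.5, -0.2]
finger_gap: 0.1
[ 0.06 -0.    0.18]
```

View pics/w27.png

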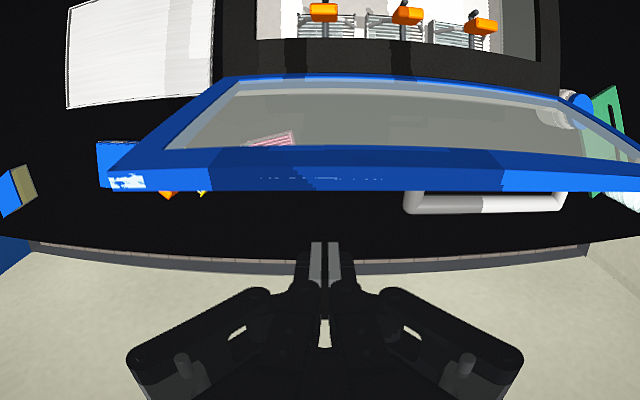

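View pics/s27.png

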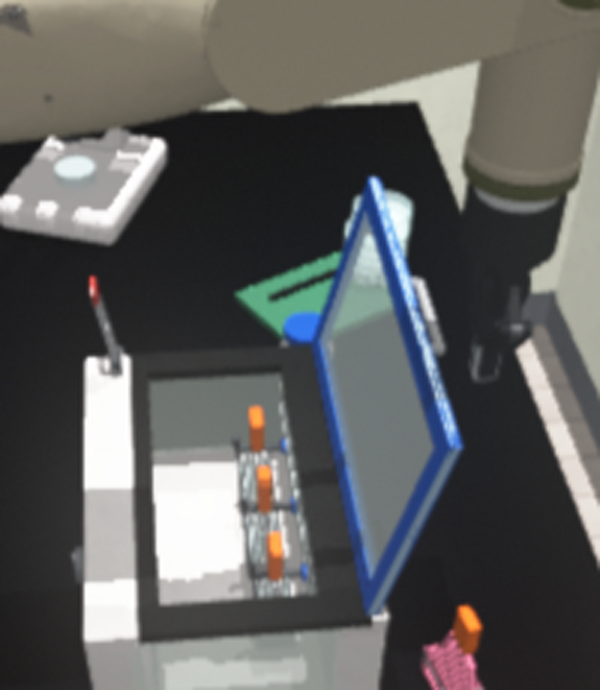

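```bash
python3 -m inch '[[[0.3,0,1],[0,0,0],0],[[1.2,0,1.5],[0,0,0],0],[[2.2,0,1.5],[0,0,0],0],[[3,0,1.5],[0,0,0],0],[[3.5,0,1.5],[0,0,0],0],[[4,0,1.5],[0,0,0],0],[[4.5,0,1.5],[0,0,0],0],[[5,0,1.5],[0,0,0],0],[[5.5,0,1.5],[0,0,0],0],[[6,0,1.5],[0,0,0],0],[[6.5,0,1.5],[0,0,0],0],[[7,0,1.5],[0,0,0],0]]'; python3 -c "
from h import *
snap('wrist','w28'); snap('scene','s28',(230,0,430,230),3); print(telemetry.sense()['ft_force'])"
```

```text
time: 43.75
tool_pos: [671.2, 55.4, 304.6]
tcp_rot: [180.0, 0.3, 179.8]
ft_force: [1.4, 0.2, 12.7]
finger_gap: -0.1
[1.11 0.96 9.22]
```

View pics/w28.png

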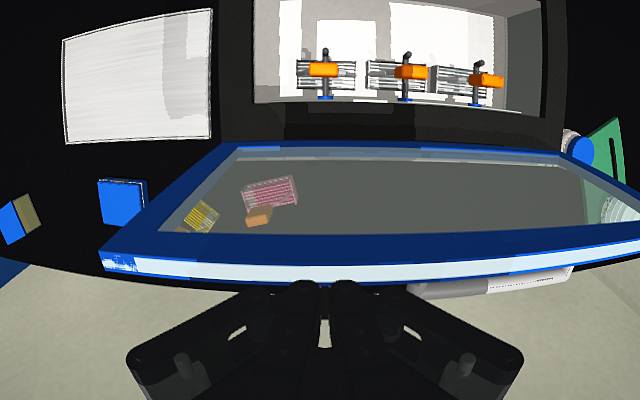

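View pics/s28.png

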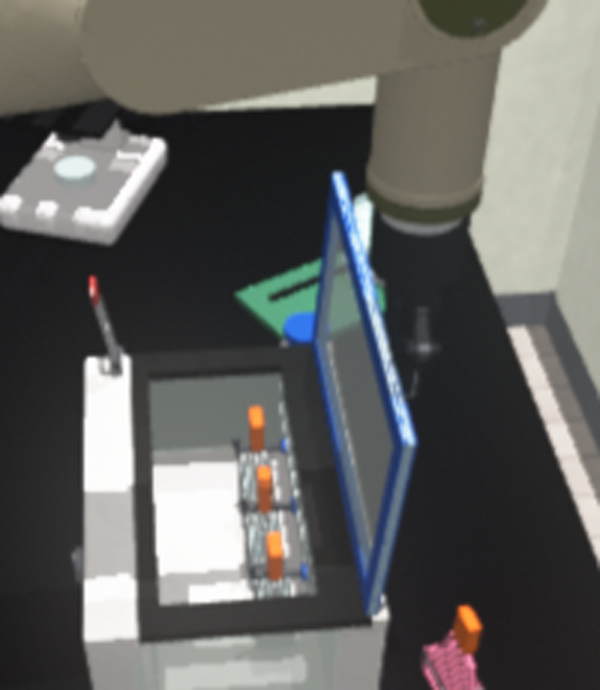

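```bash
python3 -m inch '[[[0.5,0,-0.5],[0,0,0],0],[[1,0,-0.8],[0,0,0],0],[[1.5,0,-0.8],[0,0,0],0],[[2,0,-0.8],[0,0,0],0],[[2.5,0,-0.8],[0,0,0],0],[[3,0,-0.8],[0,0,0],0],[[3.5,0,-0.8],[0,0,0],0],[[4,0,-0.8],[0,0,0],0],[[4.5,0,-0.8],[0,0,0],0],[[5,0,-0.8],[0,0,0],0],[[5.5,0,-0.8],[0,0,0],0],[[6,0,-0.8],[0,0,0],0],[[6.5,0,-0.8],[0,0,0],0],[[7,0,-0.8],[0,0,0],0]]'; python3 -c "
from h import *
snap('wrist','w29'); snap('scene','s29',(230,0,430,230),3); print(telemetry.sense()['ft_force'])"
```

```text
time: 45.25
tool_pos: [600.0, 55.6, 309.9]
tcp_rot: [180.0, -0.0, 179.8]
ft_force: [0.3, -0.3, -0.2]
finger_gap: -0.2
[ 0.72 -0.15  0.27]
```

View pics/w29.png

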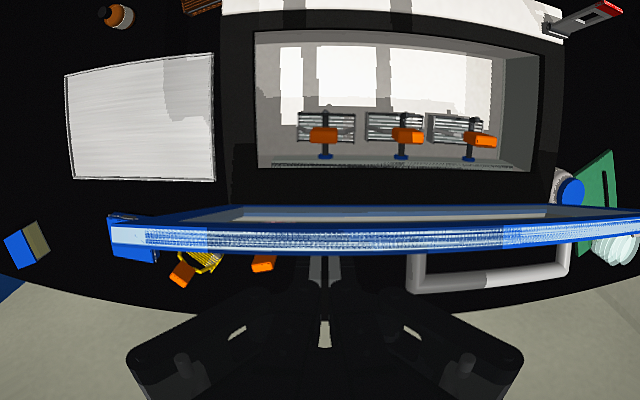

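View pics/s29.png

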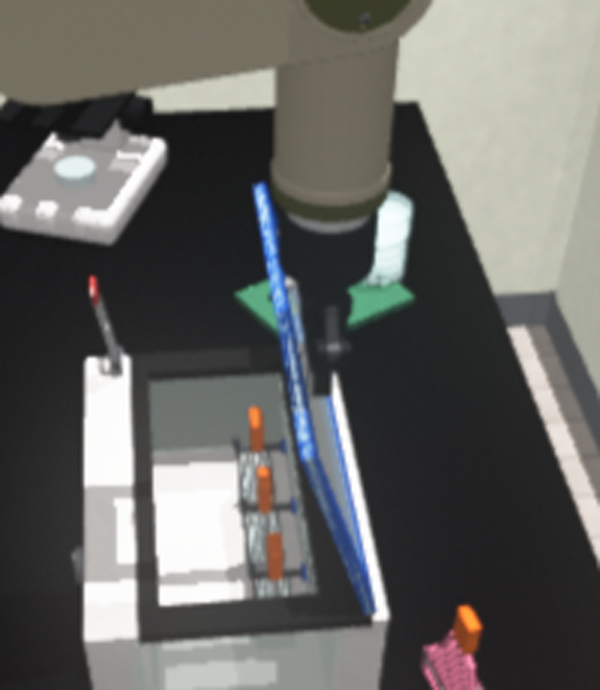

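```bash
python3 -m inch '[[[0,0,-3],[0,0,0],0],[[0,0,-6],[0,0,0],0],[[0,0,-9],[0,0,0],0],[[0,0,-12],[0,0,0],0],[[0,0,-12],[0,0,0],0],[[0,0,-12],[0,0,0],0],[[0,0,-12],[0,0,0],0],[[0,0,-12],[0,0,0],0],[[0,0,-12],[0,0,0],0],[[0,0,-12],[0,0,0],0],[[0,0,-12],[0,0,0],0],[[0,0,-12],[0,0,0],0],[[0,0,-12],[0,0,0],0],[[0,0,-12],[0,0,0],0],[[0,0,-12],[0,0,0],0],[[0,0,-12],[0,0,0],0],[[0,0,-12],[0,0,0],0],[[0,0,-12],[0,0,0],0],[[0,0,-12],[0,0,0],0],[[0,0,-12],[0,0,0],0]]'; python3 -m inch '[[[0,0,0],[0,0,0],0],[[0,0,0],[0,0,0],0],[[0,0,0],[0,0,0],0],[[0,0,0],[0,0,0],0],[[0,0,0],[0,0,0],0],[[0,0,0],[0,0,0],0],[[0,0,0],[0,0,0],0],[[0,0,0],[0,0,0],0],[[0,0,0],[0,0,0],0],[[0,0,0],[0,0,0],0],[[0,0,0],[0,0,0],0],[[0,0,0],[0,0,0],0],[[0,0,0],[0,0,0],0],[[0,0,0],[0,0,0],0],[[0,0,0],[0,0,0],0],[[0,0,0],[0,0,0],0],[[0,0,0],[0,0,0],0],[[0,0,0],[0,0,0],0]]'; python3 -c "
from h import *
snap('wrist','w30'); snap('scene','s30',(230,0,430,230),3)"
```

```text
time: 47.35
tool_pos: [600.5, 55.6, 429.9]
tcp_rot: [180.0, -0.0, 179.8]
ft_force: [0.2, -0.8, -0.0]
finger_gap: -0.1
time: 49.15
tool_pos: [600.5, 55.6, 429.9]
tcp_rot: [180.0, -0.0, 179.8]
ft_force: [0.8, 0.2, 0.6]
finger_gap: 0.1
```

View pics/w30.png

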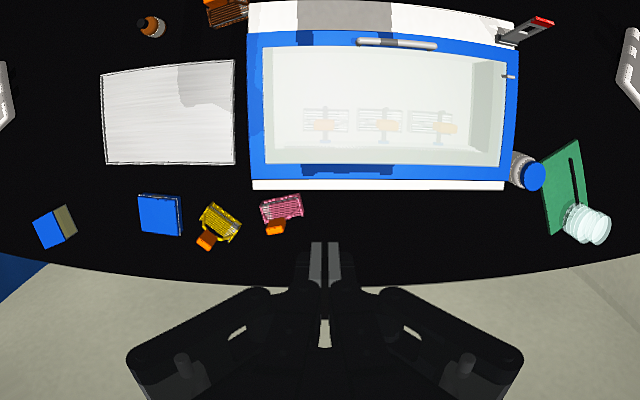

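View pics/s30.png

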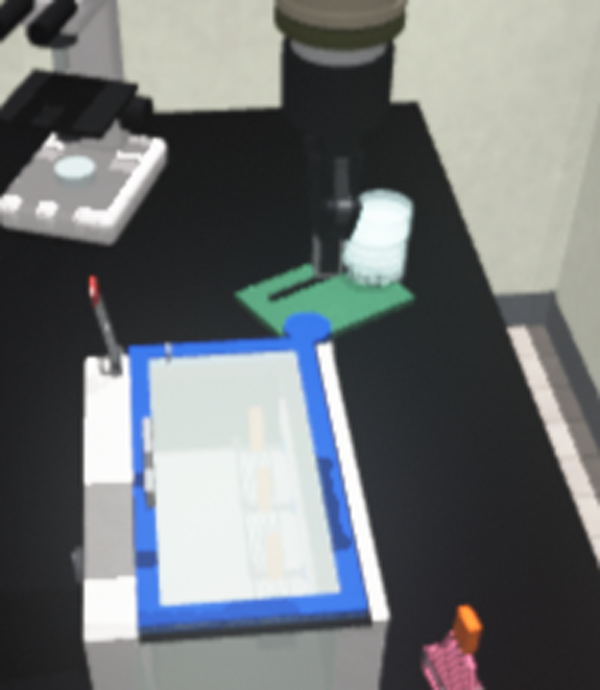

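```bash
python3 - <<'E'
from h import *
p=tri(ray('top',(178,253.2)),ray('scene',(260.8,95.5)))
T=np.load('pics/w30.npy'); q=tri(ray('top',(178,253.2)),ray('scene',(260.8,95.5)),ray('wrist',(541,22),T)); print(p,q)
for th in (1.7,1.9,2.0,2.1,2.2):
    e=[413+90*np.cos(th),333,174+90*np.sin(th)]; print(th,e,proj('top',e),proj('scene',e),proj('wrist',e,T))
print(atz('wrist',(508,76),185,T))
snap('top','t30',(160,60,380,290),3.4)
crop('w30','w30c',(470,0,570,100),7)
E
```

```text
(array([398.92, 347.28, 258.35]), array([0.3, 0.3])) (array([398.19, 344.06, 257.21]), array([3.6, 2.8, 6.1]))
1.7 [np.float64(401.4039955134028), 333, np.float64(263.2498329407222)] [183.96 252.23] [261.51  96.75] [541.88  23.33]
1.9 [np.float64(383.90393898228467), 333, np.float64(259.1670078918673)] [183.9  260.48] [256.1   98.15] [539.38  11.34]
2.0 [np.float64(375.54678471075715), 333, np.float64(255.83676841431134)] [184.08 264.43] [253.57  99.18] [537.54   5.96]
2.1 [np.float64(367.5638505860128), 333, np.float64(251.68884299839863)] [184.39 268.19] [251.21 100.42] [535.36   1.09]
2.2 [np.float64(360.03489944701886), 333, np.float64(246.7646763437631)] [184.84 271.72] [249.03 101.86] [532.89  -3.23]
[472.12 328.11 185.  ]
```

View pics/t30.png

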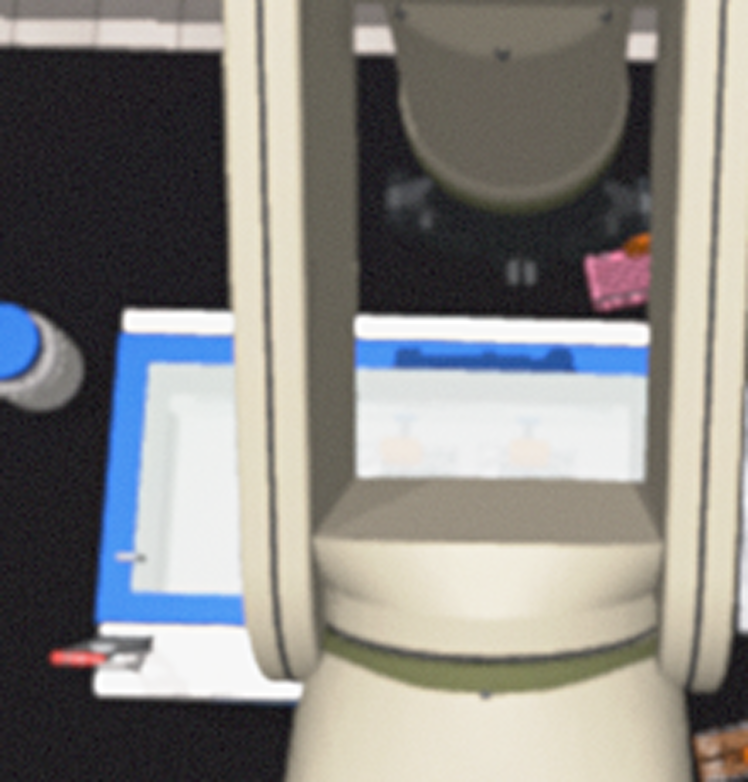

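View pics/w30c.png

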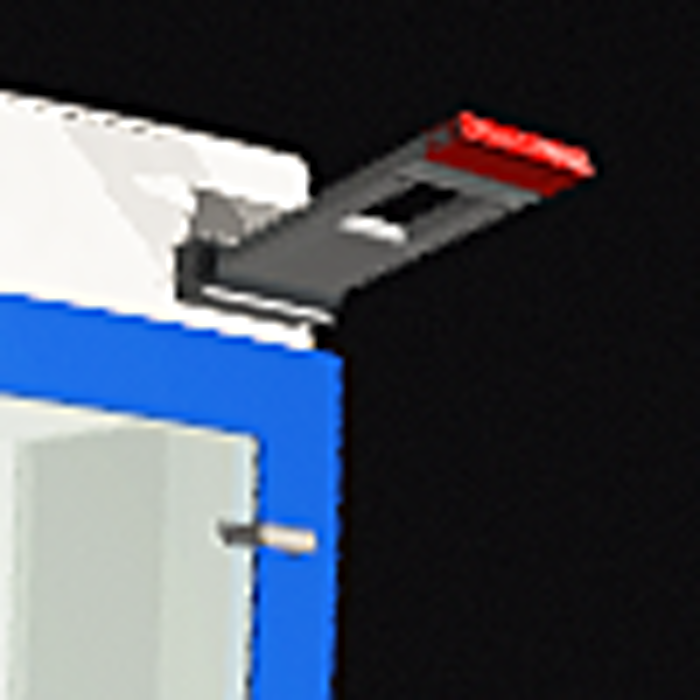

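```bash
python3 - <<'E'
from h import *
T=tool();print(T[:3,3])
crop('s30_full','s30c',(310,40,370,110),8)
for z in (11,0,-10,-20,-30,-40):
  print(z,[np.round(proj(c,(T@np.array([x,0,z,1]))[:3]),1) for c in('scene','top') for x in(-11,11)])
E
```

```text
[600.48  55.64 429.88]
11 [array([342.3, 104.3]), array([333.2, 104.8]), array([314.2, 139. ]), array([313.9, 150.3])]
0 [array([342.5, 100.5]), array([333.4, 101. ]), array([314.2, 137.1]), array([313.8, 148.5])]
-10 [array([342.7,  96.9]), array([333.5,  97.4]), array([314.1, 135.3]), array([313.7, 146.9])]
-20 [array([343. ,  93.3]), array([333.7,  93.8]), array([314. , 133.5]), array([313.6, 145.2])]
-30 [array([343.2,  89.6]), array([333.8,  90.1]), array([313.9, 131.6]), array([313.6, 143.5])]
-40 [array([343.4,  85.8]), array([334. ,  86.3]), array([313.9, 129.7]), array([313.5, 141.7])]
```

View pics/s30c.png

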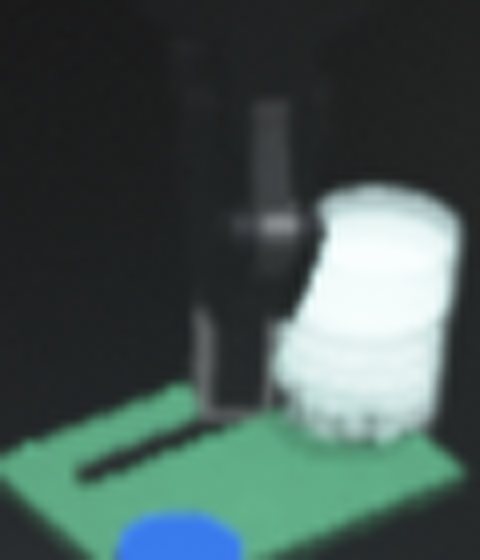

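```bash
python3 -c "
from h import *
to((335,333,330),90)"; python3 -m inch '[[[4,4,-1],[0,0,0],0],[[8,8,-1],[0,0,0],0],[[12,12,0],[0,0,0],0],[[16,16,2],[0,0,0],0],[[20,20,5],[0,0,0],0],[[23.5,24,8],[0,0,0],0],[[26,27.3,10],[0,0,0],0],[[26.5,27.7,10],[0,0,0],0],[[26.5,27.7,10],[0,0,0],0],[[26.5,27.7,10],[0,0,0],0],[[26.5,27.7,10],[0,0,0],0]]'; python3 -c "
from h import *
snap('wrist','w31'); snap('scene','s31',(230,40,330,140),6)
to((335,333,224),90)"
```

```text
shift cm [26.62 27.66  9.99] turn [-0. -0. -0.] dist 396.71444324628453
time: 50.4
tool_pos: [337.0, 333.0, 330.7]
tcp_rot: [180.0, 0.1, 179.8]
ft_force: [0.3, -0.1, 0.7]
finger_gap: 0.0
shift cm [ 0.27  0.02 10.69] turn [ 0.    0.   -0.01] dist 106.96648759035557
```

View pics/w31.png

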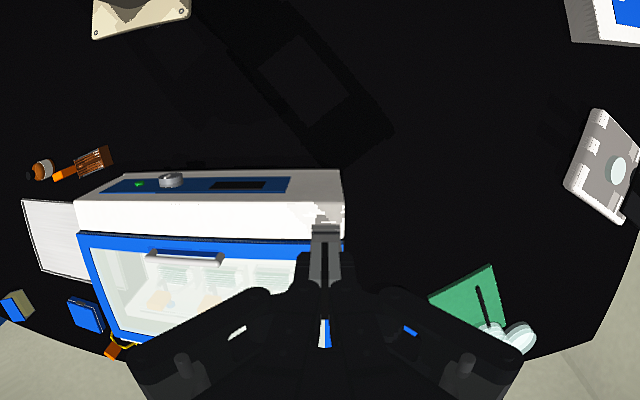

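View pics/s31.png

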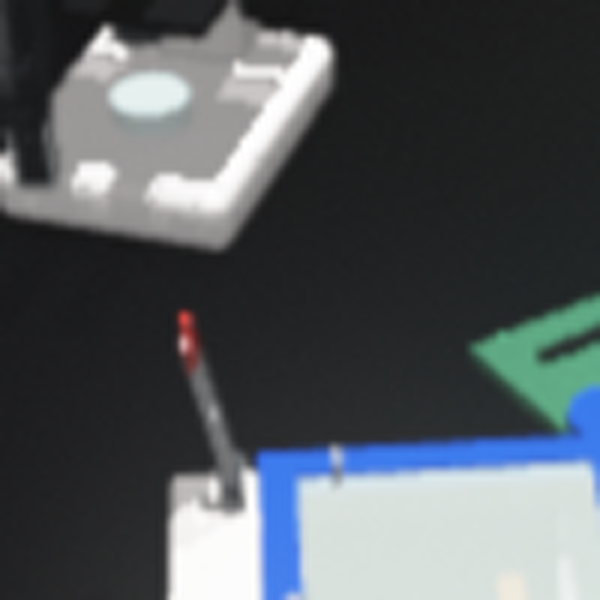

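```bash
python3 -m inch '[[[0.3,0,2],[0,0,0],0],[[0.3,0,5],[0,0,0],0],[[0.3,0,8],[0,0,0],0],[[0.3,0,10],[0,0,0],0],[[0.3,0,10.7],[0,0,0],0],[[0.3,0,10.7],[0,0,0],0],[[0.3,0,10.7],[0,0,0],0]]'; python3 -c "
from h import *
snap('wrist','w32'); snap('scene','s32',(230,40,330,140),6)
to((386,333,224),90)"
```

```text
time: 51.2
tool_pos: [334.3, 333.5, 224.5]
tcp_rot: [179.9, 0.1, 179.8]
ft_force: [-0.2, 0.6, 0.2]
finger_gap: 0.1
shift cm [-5.18 -0.07  0.08] turn [ 0.  0. -0.] dist 51.778558696933636
```

View pics/s32.png

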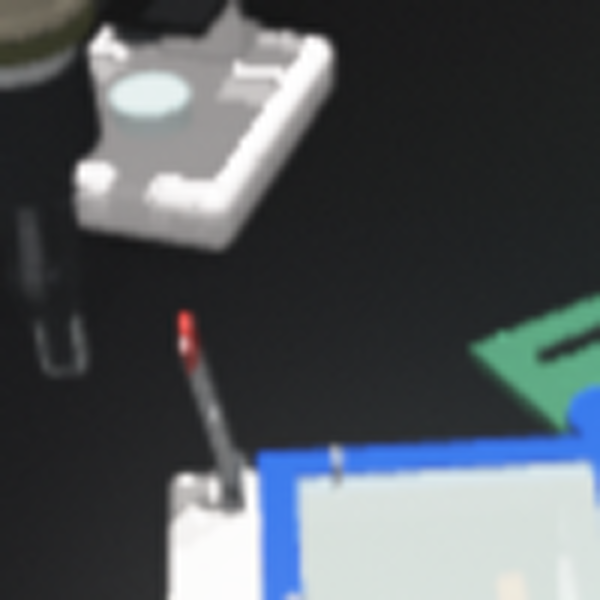

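View pics/w32.png

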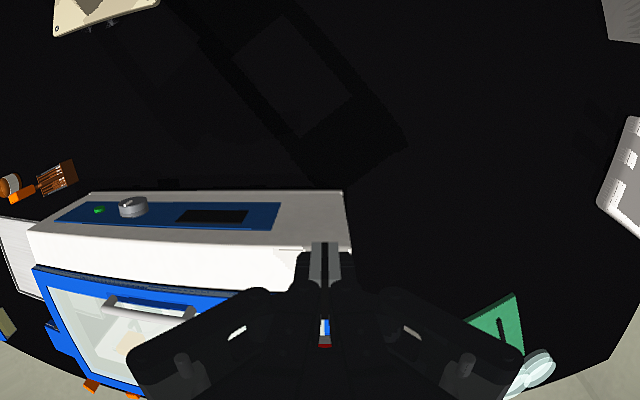

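```bash
python3 -m inch '[[[-1.5,0,0],[0,0,0],0],[[-3,0,0],[0,0,0],0],[[-4.5,0,0],[0,0,0],0],[[-5.5,0,0],[0,0,0],0],[[-6.5,0,0],[0,0,0],0],[[-7.5,0,0],[0,0,0],0],[[-8.5,0,0.1],[0,0,0],0],[[-9.5,0,0.2],[0,0,0],0],[[-10.5,0,0.5],[0,0,0],0],[[-11.4,0,1.0],[0,0,0],0],[[-12.2,0,1.6],[0,0,0],0],[[-12.9,0,2.3],[0,0,0],0]]'; python3 -c "
from h import *
snap('wrist','w33'); snap('scene','s33',(230,40,330,140),6)
to((496,333,150),90)"
```

```text
time: 52.5
tool_pos: [463.1, 333.0, 199.4]
tcp_rot: [180.0, 0.0, 179.8]
ft_force: [-0.6, -0.5, 0.8]
finger_gap: -0.1
shift cm [-3.37  0.07  4.8 ] turn [-0. -0. -0.] dist 58.67857845149532
```

View pics/s33.png

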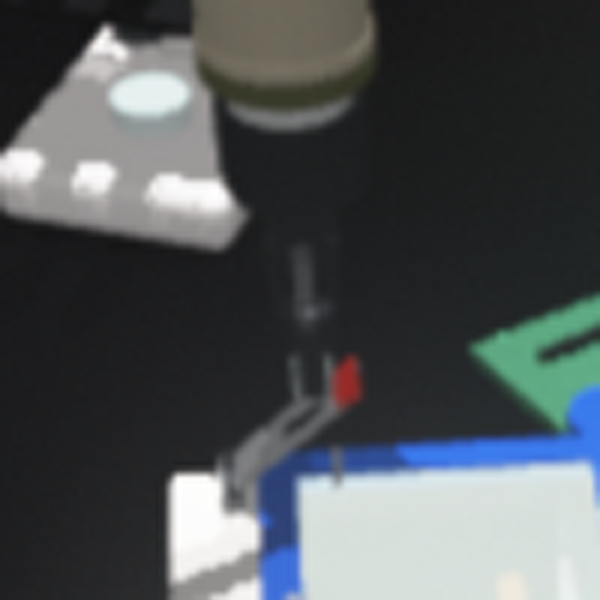

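View pics/w33.png

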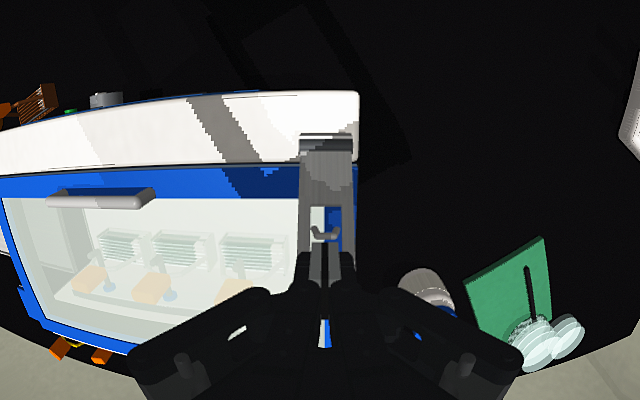

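```bash
python3 -m inch '[[[-0.8,0,0.8],[0,0,0],0],[[-1.5,0,1.9],[0,0,0],0],[[-2.1,0,3],[0,0,0],0],[[-2.6,0,4.0],[0,0,0],0],[[-3.1,0,4.5],[0,0,0],0],[[-3.3,0,4.8],[0,0,0],0],[[-3.3,0,5],[0,0,0],0],[[-3.3,0,5],[0,0,0],0]]'; python3 -c "
from h import *
snap('wrist','w34'); snap('scene','s34',(230,40,330,140),6)"
```

```text
time: 53.4
tool_pos: [495.3, 333.0, 149.9]
tcp_rot: [180.0, -0.0, 179.8]
ft_force: [0.4, -1.2, 0.5]
finger_gap: 0.1
```

View pics/s34.png

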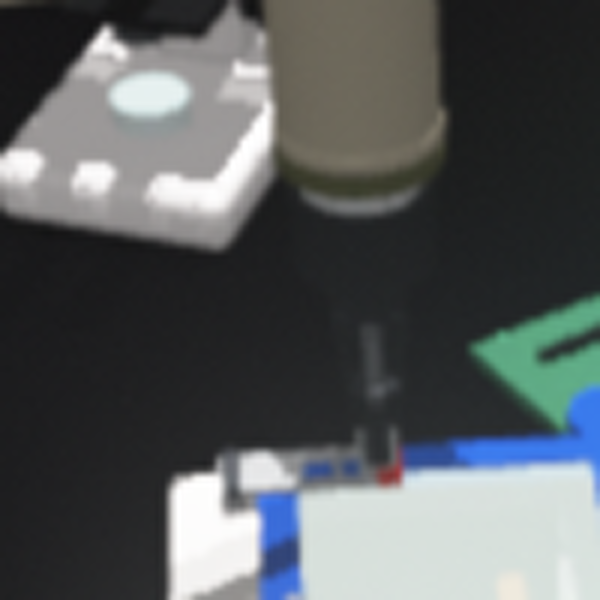

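View pics/w34.png

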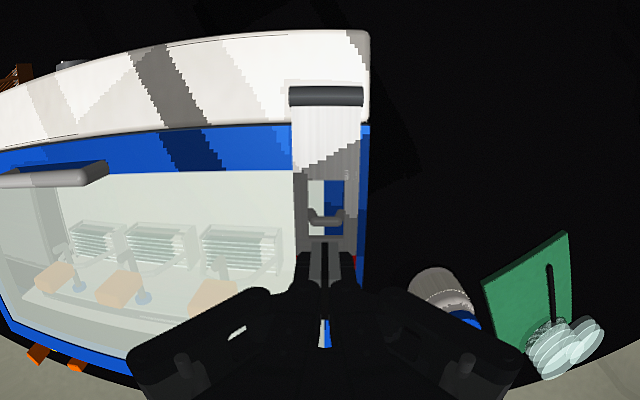

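Almost flat, staple coming through the slot. Press on gently until force rises.

```bash
python3 -m inch '[[[0,0,0.2],[0,0,0],0],[[0,0,0.3],[0,0,0],0],[[0,0,0.3],[0,0,0],0]]'; python3 -m inch '[[[0,0,0.2],[0,0,0],0],[[0,0,0.3],[0,0,0],0],[[0,0,0.3],[0,0,0],0]]'
```

```text
time: 53.8
tool_pos: [495.7, 333.3, 148.5]
tcp_rot: [179.9, 0.1, 179.9]
ft_force: [-2.7, -1.4, 7.2]
finger_gap: 0.2
time: 54.1
tool_pos: [495.8, 333.5, 148.1]
tcp_rot: [179.9, 0.1, 179.9]
ft_force: [-10.8, -4.9, 23.1]
finger_gap: -0.2
```

```bash
python3 -m inch '[[[0,0,-0.5],[0,0,0],0],[[0,0,-2],[0,0,0],0],[[0,0,-5],[0,0,0],0],[[0,0,-9],[0,0,0],0],[[2,0,-13],[0,0,0],0],[[6,-3,-16],[0,0,0],0],[[9,-3,-18],[0,0,0],0],[[11,-3,-18],[0,0,0],0],[[11,-3,-18],[0,0,0],0],[[11,-3,-18],[0,0,0],0]]'; python3 -c "
from h import *
snap('wrist','w35'); snap('scene','s35',(230,40,380,240),4); snap('top','t35',(150,60,400,290),3)
crop('w35','w35c',(220,100,420,260),4)"
```

```text
time: 55.1
tool_pos: [385.2, 303.3, 324.4]
tcp_rot: [180.0, 0.1, 179.9]
ft_force: [0.6, 0.6, 0.6]
finger_gap: 0.3
```

View pics/w35.png

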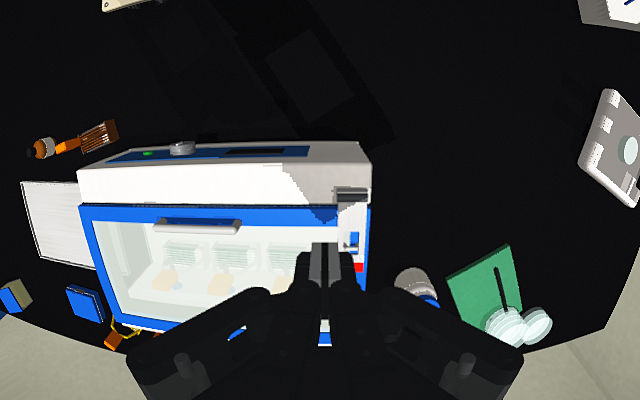

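View pics/s35.png

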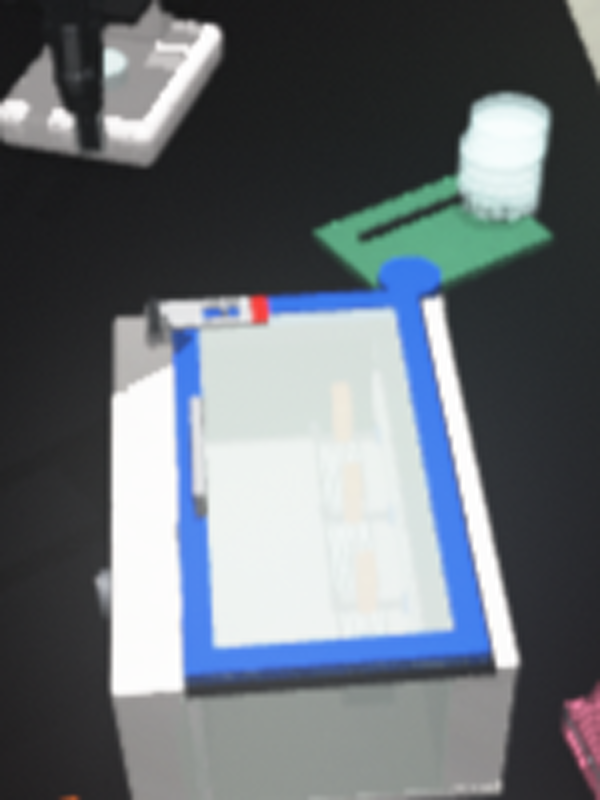

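View pics/t35.png

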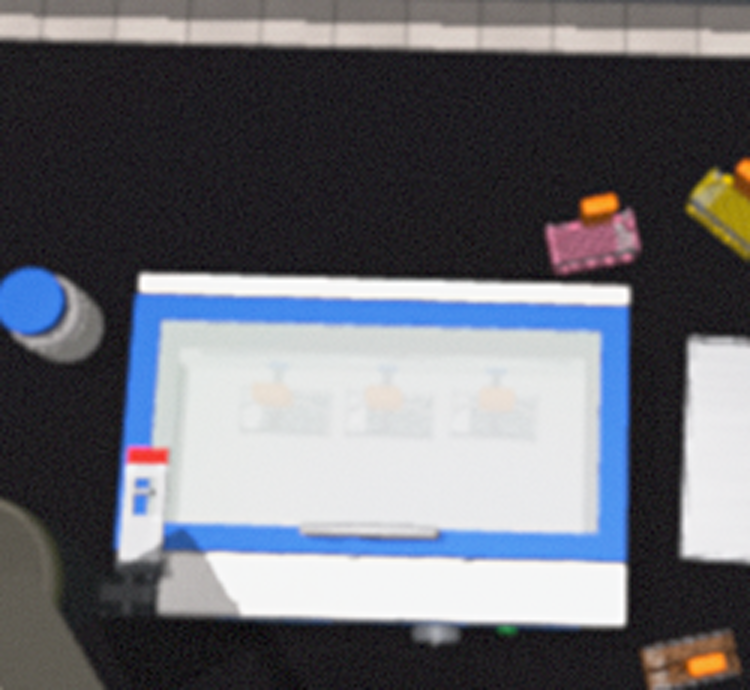

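```bash
python3 -c "
from h import *
print(tri(ray('top',(199.3,211.7)),ray('scene',(295,117.5))), proj('top',(505,333,176)),proj('scene',(505,333,176)))
print(telemetry.sense()['qd'],telemetry.sense()['ft_force'])
print(r.hand_in())"
```

```text
(array([502.99, 333.42, 174.59]), array([0.5, 0.5])) [199.35 210.6 ] [295.45 117.24]
[-0.13  0.35  0.01  0.07  0.09  0.06] [0.65 0.45 0.27]
the job is handed in; nothing more can be done
None
```

The job is finished and handed in at about 55 s. All three racks were on the tray, and each now hangs by its eye on a peg of its own. The lid is shut and the hasp lies flat on it, with the staple through its slot.

**What the last checks showed**
- The last pictures show the three racks straight on their pegs under the shut lid.
- The hasp's red end measured at (503, 333, 175) mm from two views, which is where it should be when flat. It stopped under 23 N of finger pressure.
- The arm stood clear and nearly still, and the force reading was close to zero.
- No picture showed the slide box, bottle or jar moved. I did not measure them again at the end.

**What failed or disagreed**
- **First grasp:** it closed on air above the first rack. The pictures put the fingertips about 40 mm higher than the stated tool data. After going lower, all three grasps held, reading about 29 mm on the 30 mm block.
- **Forces:** they rose to about 11 N when I lowered the second rack onto its peg, and about 13 N while I pulled the lid over. Every reading at the end of a move stayed below the limits.
- **Hatch frame:** I saw no contact in the pictures or the force readings, but I had no separate sensor to confirm it.

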